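Sample bottle out of the dry chamber, onto the balance

TASK

Bring the reagent bottle from the dry chamber to the balance: slide the shutter on the chamber's sloping top fully open, reach through the round port, lift the bottle off its pedestal and stand it upright in the middle of the balance pan, then slide the shutter fully shut again. Keep the bottle upright, set it down rather than drop it, and leave the other things on the bench where they are.

Things in the scene. Friction and masses are not known exactly. Their poses are not given: they have to be found in the camera images.
- chamber: Dry chamber fixed to the bench: 180 mm deep (x), 290 mm long (y), clear walls, white top. Origin: centre of its underside; x to its back, y to its left seen from the front, z up; small yaw. The top slopes 20 deg: upper face 137 mm high at the front, 170 along the middle line (x=0), 203 at the back; 6 mm thick. Two shutter rails 10 mm high run along y, 66-74 mm up and down the slope from the middle.
- port (a point): Centre of the round port, in the upper face of the sloping top, at chamber x=0, y=-70, z=170 mm; axes as the chamber's. The hole is 115 mm in diameter (along the slope): only partly opened fingers pass. Vertically below it is a round steel pedestal, 72 mm in diameter, top 40 mm above the bench, on which the bottle starts.
- shutter (a joint): Travel of the shutter in m along the chamber's +y: 0 = fully shut (covers the port), 0.135 = fully open; it clears the port from 0.123 on. About 1.5 N of friction; it stays where it is left. It may start up to 15 mm open.
- shutter_grip (a point): Grip point in the shutter's handle. Shutter: metal plate 130 x 130 x 5 mm, upper face 6 mm above the sloping top. Handle: upright black bar, 14 mm thick along y (take it across that), 56 mm long up the slope, 44 mm tall square to the slope; this point is 14 mm below its top, 30 mm above the plate, 30 mm to +y of the plate's centre. Axes: x up the slope, y along the slide, z square to the top.
- bottle_mid (a point): Centre of the reagent bottle, 54 mm above its foot; z upright. Round, 108 mm tall, 58 mm in diameter, about 0.1 kg; ribbed screw cap (fixed) 37 mm in diameter, from 36 to 54 mm above this point, with a wider shoulder below it: take the cap from above, fingertips no lower than its lower edge. Starts on the pedestal within 5 mm of the port's axis, any yaw, cap top 22 mm below the port centre.
- pan (a point): Centre of the upper face of the balance's round rigid steel pan, 96 mm in diameter, 48 mm above the bench. Balance: low white housing 140 x 124 mm, 39 mm high, fixed; axes: x to its back, away from its display strip, z up. Beware: between balance and chamber stands a fixed conical glass flask 318 mm tall, foot 196 mm wide, neck 70 mm, axis always at bench x = 565, y = -35 mm.
- small_bottle: Bystander: a small reagent bottle 64 mm tall, 36 mm in diameter, loose on the bench. Origin at its foot.
- dish: Bystander: a closed round dish 60 mm in diameter, 16 mm high, loose on the bench. Origin at its underside.
- timer: Bystander: a square timer 58 x 58 x 19 mm, loose on the bench. Origin at its underside.

How it is judged:
On the way, in this order (a step that is already met when the one before it is completed fails the run):
1. the shutter is slid open (value of joint shutter above 0.118 m), for 0.1 s.
2. the bottle is lifted out through the port in the fingers (z of bottle_mid in the frame of chamber above 0.21 m and contact force between the fingers and bottle above 0.5 N), for 0.1 s.
3. the bottle stands on the balance pan, let go (horizontal distance between bottle_mid and pan below 0.025 m and z of bottle_mid in the frame of pan below 0.06 m and angle between bottle_mid's own z axis and vertical below 0.1 rad and contact force between the fingers and bottle below 0.1 N), for 0.3 s.
At the end, for the whole second after the job is handed in: The bottle stands upright (within 0.1 rad) and at rest on the balance pan, its axis within 25 mm of the pan's centre, and the shutter is shut to within 6 mm (value of joint shutter below 0.006 m and horizontal distance between bottle_mid and pan below 0.025 m and z of bottle_mid in the frame of pan between 0.048 and 0.06 m and angle between bottle_mid's own z axis and vertical below 0.1 rad and linear speed of bottle below 0.02 m/s); the robot touches nothing.
It fails at once if the bottle is tipped by more than about 30 degrees (angle between bottle_mid's own z axis and vertical above 0.52 rad).
It fails at once if the bottle is dropped (falls free, faster than 0.6 m/s) (contact force between the fingers and bottle below 0.05 N and linear speed of bottle above 0.6 m/s).
It fails at once if a bystander is moved by more than 30 mm (distance of any of small_bottle, dish, timer from where it was at the start of the episode above 0.03 m).
It also fails if it takes over 72 s, if anything falls off the work surface, if the arm or the gripper's body presses on something with over 40 N, if the wrist force passes 120 N, or if a joint passes its speed limit or range.

ROBOT

A 6-joint arm with a two-finger parallel gripper is mounted at the origin on the work surface; the furniture and walls round the work are solid. World frame = base frame: x ahead of the robot, y to its left, z up, the work surface at z = 0. Lengths are in m, angles in rad, forces in N, time in s.
With the tool pointing down it reaches from about 0.35 to 0.775 m from the base axis. Payload 5.5 kg.
Tool frame: the origin (TCP) lies on the mounting face of the last link; the fingertips stand 173 mm ahead of it and the grasp point (between the pads) lies 155 mm ahead of it; z points along the fingers, y is the direction in which the jaws open and shut (so a half turn about z gives the same grasp; the last joint's range is limited). The gripper opens to 85 mm and grips with 20 to 120 N. Pads are 22 mm wide; open, the fingers measure 114 mm over their backs; the gripper's body (76 mm by 85 mm) begins 54 mm behind the grasp point. The pads swing forward as they close: fully open they stand 13 mm farther back than shut.
Start: joints at [1.138, 0.313, 0.046, 1.304, 0, 1.431], TCP at [0.166, 0.551, 0.405] pointing down, gripper open.
Joint ranges: [-2.76, 2.76], [-0.86, 1.69], [-1.03, 1.26], [-2.2, 2.34], [-1.47, 1.5], [-3.14, 3.14]. Speed limits (rad/s): [2.57, 2.57, 3.14, 3.14, 3.14, 3.14].

INTERFACE

Orientations are given as a unit quaternion [w, x, y, z].
In Python, from workcell import get_state, eyes, env gives the robot as it stands. The module is installed in compiled form; this text tells all that it offers.
- The arm moves only by the tool carry_out, never from a script. Its argument "motion" is a list of rows, each an object of numbers: "jaw": the opening, from -1 (shut) to 1 (fully open); "tx", "ty", "tz": the shift along the tool's x, y, z in cm; "wx", "wy", "wz": the turn, a rotation vector about the tool's x, y, z in degrees. In form: [{"jaw": .., "tx": .., "ty": .., "tz": .., "wx": .., "wy": .., "wz": ..}, ...]. A call has 1 to 20 rows; each row shifts and turns the commanded pose from where the row before left it, along the tool's axes as they then stand; what a row does not reach is not made up. A row lasts 1/8 s, in which the tool goes at most 62.5 mm and 10.7 degrees, less where a joint would pass 70% of its speed; a pose out of reach is approached as far as the arm can. A call with a gripper value outside its range is refused whole. The fingers move at their own pace and stop on an object; "force" is the grip in N (left out, the last holds). Time passes only in rows, so rows that do not move let the fingers close. It gives the time, the measured TCP pose, the force and the opening at its end, in the units of the state.
- get_state(): the state, without advancing time (a new reading comes with each control period).
- eyes.read_camera(name): name is "scene" or "top" or "wrist"; returns the picture (480x640x3 uint8, blue, green, red); there is no depth.
- eyes.calibration(name): a dict with "K" (3x3 intrinsics, pixels), "camera_from_world" (4x4, takes a point from world to camera coordinates). Camera axes: x right, y up, looking along -z (the intrinsics and any distortion apply to the point x, -y, -z); pixel columns grow to the right and rows downward; lengths in m; the calibration is good to about 2 mm. A picture is of the moment at which its call begins: read the wrist's pose just before it. calibration takes no time and is no camera call; for the wrist camera it gives the pose at the moment of the call.
- env.hand_in(): hands the job in, once; it reports no verdict.
The state is a dict: "clock": time; "joint_pos": joint angles; "qvel": joint speeds; "tau": joint torques, N m; "tcp_pos": TCP position; "orientation": TCP orientation; "wrist_force": force on the tool from outside, world axes, zero at the start; "ft_torque": the same for the moment, N m; "finger_gap": finger opening in m.
Only numpy, scipy, OpenCV 4.12 (cv2) and the standard library are available. Lean on these libraries where they do the work, as an engineer would, in place of code of your own. Each camera call takes 0.05 s, during which the arm holds its last target.

## Working session

There is one attempt and no reset: what is moved stays moved. The work goes in short steps, Python scripts to look and compute and a tool call to move; the robot and the scene stay as the last step left them, time stands still between calls to the robot, and variables do not carry over. Pictures are saved under pics/ and viewed, and the job is handed in when it is done.

Besides the shell and the picture viewer there is one more tool, called after "Request:" by a JSON object that holds its "fn" and its "kwargs", one argument or row to a line. carry_out: Moves the arm, as the interface text tells. Its arguments: {"type":"object","properties":{"motion":{"type":"array"},"force":{"type":"number"}},"required":["motion"]}

```bash
mkdir -p pics; python3 - <<'E'
from workcell import get_state, eyes, env
import cv2
print(get_state())
for n in ("scene","top","wrist"):
    c=eyes.calibration(n); print(n,c)
    cv2.imwrite(f"pics/{n}0.png",eyes.read_camera(n))
E
```

```text
{'clock': 0.0, 'joint_pos': array([1.13838385e+00, 3.13999377e-01, 4.49488864e-02, 1.30357807e+00,
       2.73212329e-05, 1.43118956e+00]), 'qvel': array([-1.11367866e-03, -9.16557761e-05, -1.15630735e-03, -7.91237295e-04,
       -2.04185987e-04, -3.61271929e-04]), 'tau': array([ 2.57716478e-03, -4.80625176e+01,  2.98536193e+01,  1.92100334e-02,
        5.23736787e-05,  9.24130916e-06]), 'tcp_pos': array([0.16589228, 0.55033943, 0.40379685]), 'orientation': array([-2.71566522e-04,  1.45880374e-01,  9.89301813e-01, -8.75048620e-04]), 'wrist_force': array([ 0.41828794, -0.48597265, -0.73921637]), 'ft_torque': array([-0.07208588, -0.01824794, -0.00988193]), 'finger_gap': 0.08487649974028524}
scene {'K': array([[562.79212242,   0.        , 330.79502891],
       [  0.        , 562.79212242, 260.2573436 ],
       [  0.        ,   0.        ,   1.        ]]), 'camera_from_world': array([[ 0.69374022, -0.72022226, -0.00209822, -0.32047636],
       [ 0.42812669,  0.41003859,  0.80534209, -0.30883068],
       [-0.57916495, -0.55959651,  0.59280664, -0.96567768],
       [ 0.        ,  0.       
[... 293 characters left out ...]
943e-02],
       [ 9.97779254e-01,  7.72363497e-04,  6.66030359e-02,
        -4.80103691e-01],
       [-6.66015094e-02, -1.85742189e-03,  9.97777926e-01,
        -1.00222248e+00],
       [ 0.00000000e+00,  0.00000000e+00,  0.00000000e+00,
         1.00000000e+00]])}
wrist {'K': array([[390.72286978,   0.        , 327.11237995],
       [  0.        , 390.72286978, 240.987502  ],
       [  0.        ,   0.        ,   1.        ]]), 'camera_from_world': array([[ 0.28895053,  0.95734208, -0.00193266, -0.5756763 ],
       [-0.91705812,  0.2762112 , -0.28759655,  0.03729068],
       [-0.27479446,  0.08487354,  0.9577497 , -0.37862395],
       [ 0.        ,  0.        ,  0.        ,  1.        ]])}
```

View pics/scene0.png

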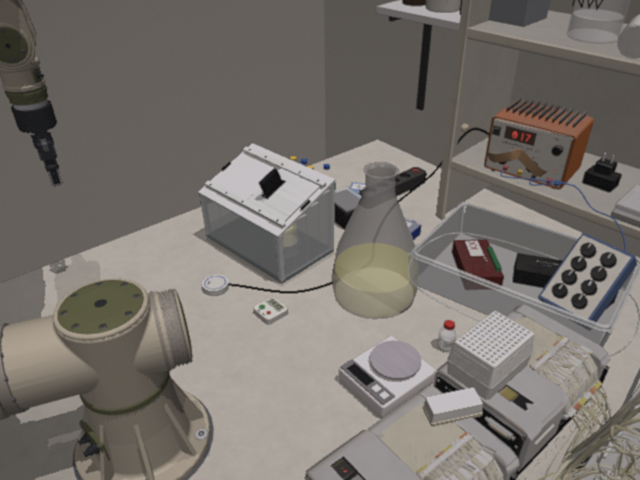

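View pics/top0.png

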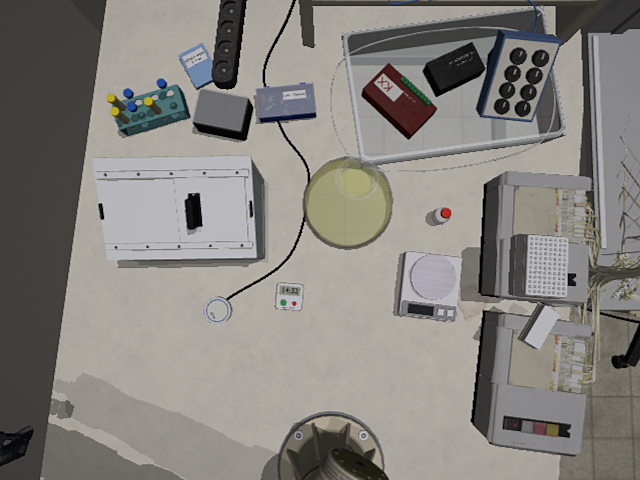

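View pics/wrist0.png

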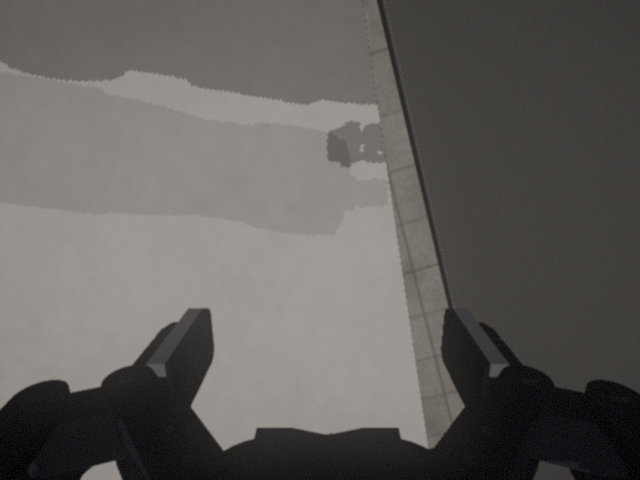

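The scene shows the chamber at left, the flask in the middle and the balance at right. In the top view the handle is near (194,211) and the pan near (432,276). I'll zoom in on both.

```bash
python3 - <<'E'
import cv2
im=cv2.imread("pics/top0.png")
cv2.imwrite("pics/z1.png",cv2.resize(im[145:275,85:280],None,fx=4,fy=4,interpolation=cv2.INTER_CUBIC))
cv2.imwrite("pics/z2.png",cv2.resize(im[240:330,385:475],None,fx=6,fy=6,interpolation=cv2.INTER_CUBIC))
im=cv2.imread("pics/scene0.png")
cv2.imwrite("pics/z3.png",cv2.resize(im[140:290,190:350],None,fx=4,fy=4,interpolation=cv2.INTER_CUBIC))
E
```

```text
(no output)
```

View pics/z1.png

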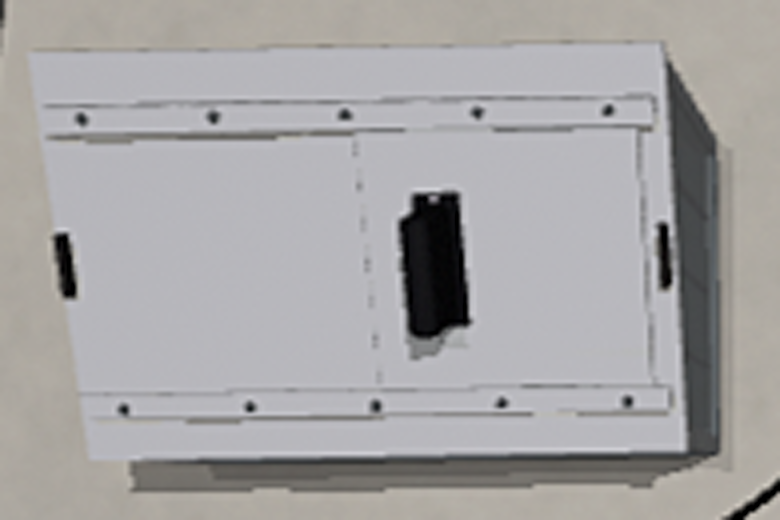

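View pics/z2.png

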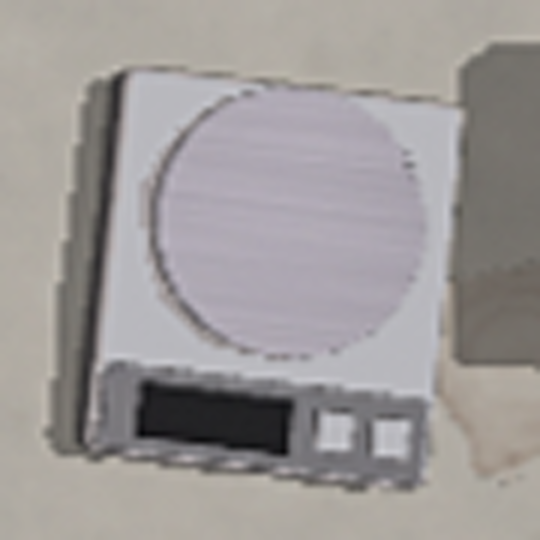

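View pics/z3.png

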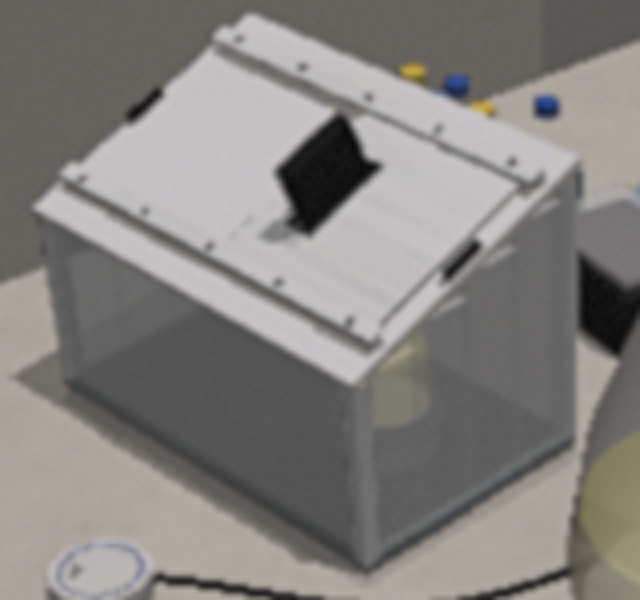

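```bash
cat > h.py <<'E'
import numpy as np, cv2
from scipy.optimize import least_squares
from scipy.spatial.transform import Rotation as R
from workcell import get_state, eyes, env
def proj(n,P,c=None):
    c=c or eyes.calibration(n); P=np.atleast_2d(P)
    q=P@c["camera_from_world"][:3,:3].T+c["camera_from_world"][:3,3]
    return np.c_[c["K"][0,0]*q[:,0]/-q[:,2]+c["K"][0,2], c["K"][1,1]*-q[:,1]/-q[:,2]+c["K"][1,2]]
def ray(n,uv,c=None):
    c=c or eyes.calibration(n); M=c["camera_from_world"]; uv=np.atleast_2d(uv)
    d=np.c_[(uv[:,0]-c["K"][0,2])/c["K"][0,0], -(uv[:,1]-c["K"][1,2])/c["K"][1,1], -np.ones(len(uv))]@M[:3,:3]
    return -M[:3,:3].T@M[:3,3], d
def onplane(n,uv,nrm,p0,c=None):
    o,d=ray(n,uv,c); nrm=np.asarray(nrm); t=((np.asarray(p0)-o)@nrm)/(d@nrm); return o+t[:,None]*d
def cham(p):  # pose (x,y,yaw)-> R,t
    return R.from_euler('z',p[2]).as_matrix(), np.array([p[0],p[1],0])
E
python3 - <<'E'
from h import *
z=lambda l,f,o:(np.array(l,float)+.5)/f-.5+np.array(o)
C=np.array([[.09,.145,.203],[-.09,.145,.137],[.09,-.145,.203],[-.09,-.145,.137]])
top=z([(30,50),(90,460),(662,43),(686,452)],4,(85,145))
sc=z([(248,12),(35,208),(580,158),(355,383)],4,(190,140))
ct,cs=eyes.calibration("top"),eyes.calibration("scene")
def f(p,m):
    Rm,t=cham(p); W=C@Rm.T+t
    a=(proj("top",W,ct)-top).ravel(); b=(proj("scene",W,cs)-sc).ravel()
    return np.r_[a,b] if m==2 else (a if m==0 else b)
for m in (0,1,2):
    s=least_squares(f,[.55,.3,0],args=(m,)); print(m,s.x,np.round(s.fun,1))
p=s.x; np.save("ch.npy",p); Rm,t=cham(p)
n=Rm@np.array([-np.sin(np.radians(20)),0,np.cos(np.radians(20))])
pl=t+[0,0,.17]+n*.006
e=onplane("top",z([(640,130),(653,385),(355,135),(380,385)],4,(85,145)),n,pl)
print("plate edges chamber", np.round((e-t)@Rm,4))
pan=z([(291,221)],6,(385,240)); print("pan top",onplane("top",pan,[0,0,1],[0,0,.048]))
E
```

```text
0 [0.53514986 0.29184966 0.01369606] [-0.4  1.3 -0.4 -1.2  0.7  0.9  0.1 -1.1]
1 [0.53746261 0.29306159 0.02031026] [-0.   0.5 -0.2 -0.7 -0.2  0.3  0.3 -0. ]
2 [0.53567833 0.29183823 0.01569074] [-0.5  1.1 -0.3 -1.3  0.6  0.5  0.2 -1.6  0.1  0.8 -0.4 -0.4 -0.4  0.9
 -0.3  0.6]
plate edges chamber [[ 0.0526 -0.1325  0.1955]
 [-0.0615 -0.1314  0.154 ]
 [ 0.0523 -0.0019  0.1954]
 [-0.0596 -0.0015  0.1547]]
pan top [[ 0.40858109 -0.21780515  0.048     ]]
```

```bash
cat >> h.py <<'E'
S=np.radians(20)
AX=np.array([[np.cos(S),0,np.sin(S)],[0,1,0],[-np.sin(S),0,np.cos(S)]]) # rows: upslope, slide, normal in chamber
def top_pt(p,u,y,n):
    Rm,t=cham(p); return Rm@(np.array([0,y,.17])+u*AX[0]+n*AX[2])+t
def rel(P,yaw=None):
    """shift in tool axes (cm) to bring TCP to P; turn about tool z to set tool-y yaw"""
    s=get_state(); Rt=R.from_quat(np.roll(s["orientation"],-1)).as_matrix()
    print("t",round(s["clock"],2),"tcp",np.round(s["tcp_pos"],4),"F",np.round(s["wrist_force"],1),"gap",round(s["finger_gap"],4))
    print("shift cm",np.round(Rt.T@(np.asarray(P)-s["tcp_pos"])*100,2),"tool axes",np.round(Rt.T,3).tolist())
    if yaw is not None:
        T=np.c_[[np.sin(yaw),-np.cos(yaw),0],[np.cos(yaw),np.sin(yaw),0],[0,0,-1]]
        # tool y -> yaw, z down ; x=y cross z
        y=np.array([np.cos(yaw),np.sin(yaw),0]); zz=np.array([0,0,-1.]); T=np.c_[np.cross(y,zz),y,zz]
        print("rot deg",np.round(np.degrees(R.from_matrix(Rt.T@T).as_rotvec()),2))
E
python3 - <<'E'
from h import *
p=np.load("ch.npy")
q=.003; y0=-.07+.03+q
H=np.array([top_pt(p,u,y0+v,n) for n in (.05,.006) for u,v in ((-.028,-.007),(.028,-.007),(.028,.007),(-.028,.007))])
port=np.array([top_pt(p,.0575*np.cos(a),-.07+.0575*np.sin(a),0) for a in np.linspace(0,6.28,40)])
for n,o,sz in (("top",(85,145),(130,195)),("scene",(190,140),(150,160))):
    im=cv2.imread(f"pics/{n}0.png")[o[1]:o[1]+sz[0],o[0]:o[0]+sz[1]]; im=cv2.resize(im,None,fx=4,fy=4)
    for P,c in ((H[:4],(0,0,255)),(H[4:],(0,255,0)),(port,(255,0,0))):
        uv=((proj(n,P)-o+.5)*4-.5).round().astype(int); cv2.polylines(im,[uv.reshape(-1,1,2)],True,c,1)
    cv2.imwrite(f"pics/ov_{n}.png",im)
# pan in scene
im=cv2.imread("pics/scene0.png"); cv2.imwrite("pics/pans.png",cv2.resize(im[330:420,330:450],None,fx=6,fy=6))
g=np.array([top_pt(p,0,y0,.036)]); print("grip",g, "port",top_pt(p,0,-.07,0))
a=np.linspace(0,2*np.pi,60)
for n,o in (("top",(385,240)),("scene",(330,330))):
    im=cv2.imread(f"pics/{n}0.png")[o[1]:o[1]+90,o[0]:o[0]+120]; im=cv2.resize(im,None,fx=6,fy=6)
    W=np.c_[.4086+.048*np.cos(a),-.2178+.048*np.sin(a),0*a+.048]
    cv2.polylines(im,[((proj(n,W)-o+.5)*6-.5).round().astype(int).reshape(-1,1,2)],True,(0,0,255),1); cv2.imwrite(f"pics/pan_{n}.png",im)
rel(g[0]+[0,0,.155+.05],np.pi/2+p[2])
E
```

```text
grip [[0.52394765 0.25464959 0.20382893]] port [0.53677663 0.22184684 0.17      ]
t 0.15 tcp [0.1659 0.5504 0.404 ] F [-1.5 -0.5  0.8] gap 0.085
shift cm [-42.82 -17.98  -0.46] tool axes [[-0.957, 0.289, 0.0], [0.289, 0.957, -0.001], [-0.001, -0.001, -1.0]]
rot deg [ -0.08  -0.02 -17.68]
```

View pics/ov_top.png

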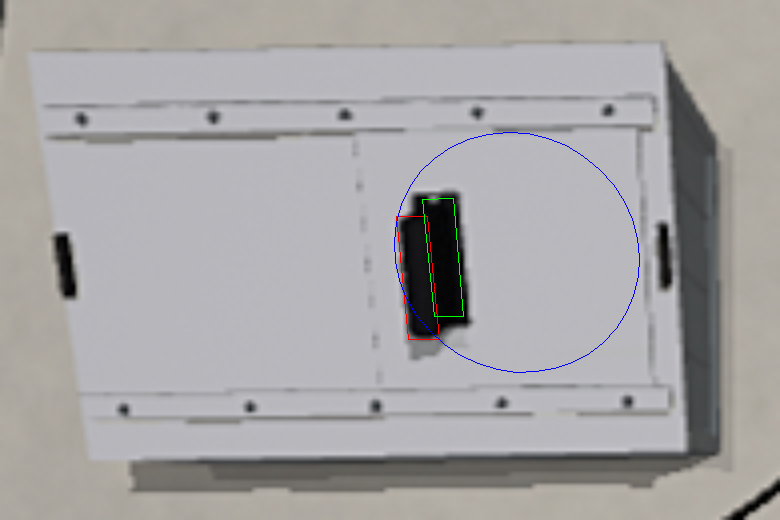

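View pics/ov_scene.png

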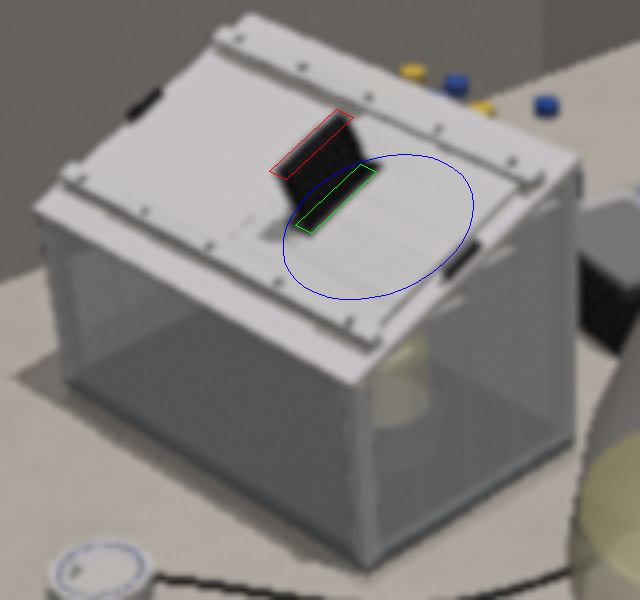

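View pics/pan_scene.png

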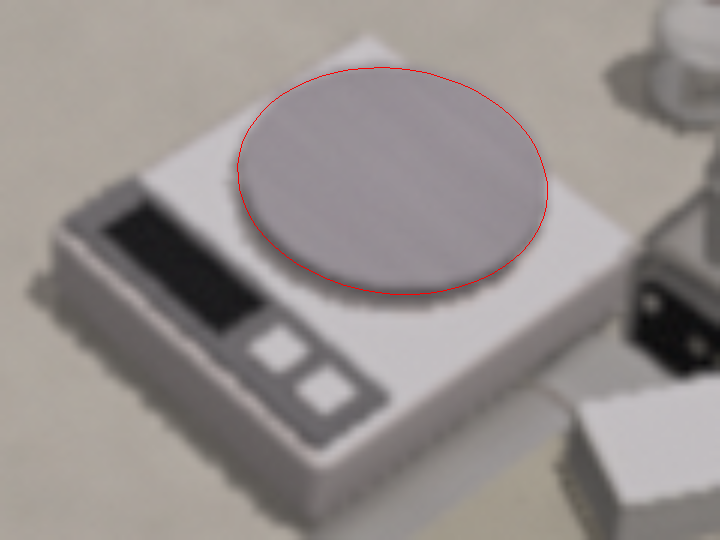

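View pics/pan_top.png

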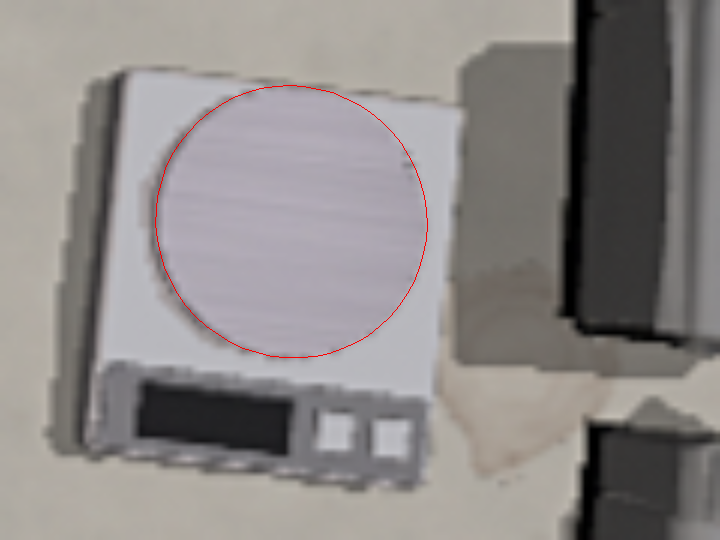

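Pan, handle and port overlays fit within about 2 mm. Next I move above the handle.

Request:
{"fn": "carry_out", "kwargs": {
  "motion": [
    {"jaw": 1,"tx": -2,"ty": -0.9,"tz": -0.7},
    {"jaw": 1,"tx": -4.3,"ty": -1.8,"tz": -0.7},
    {"jaw": 1,"tx": -4.3,"ty": -1.8,"tz": -0.6},
    {"jaw": 1,"tx": -4.3,"ty": -1.8,"tz": -0.5},
    {"jaw": 1,"tx": -4.3,"ty": -1.8},
    {"jaw": 1,"tx": -4.3,"ty": -1.8},
    {"jaw": 1,"tx": -4.3,"ty": -1.8},
    {"jaw": 1,"tx": -4.3,"ty": -1.8},
    {"jaw": 1,"tx": -4.3,"ty": -1.8},
    {"jaw": 1,"tx": -4.3,"ty": -1.8},
    {"jaw": 1,"tx": -2.1,"ty": -0.9},
    {"jaw": 1,"wz": -8.85},
    {"jaw": 1,"wz": -8.85},
    {"jaw": 1},
    {"jaw": 1}
  ]
}}

```text
invalid input at $.motion[0]: expected keys jaw, tx, ty, tz, wx, wy, wz
```

```bash
python3 - <<'E'
from h import *
p=np.load("ch.npy")
rel(top_pt(p,0,-.037,.036)+[0,0,.155],np.pi/2+p[2])
cv2.imwrite("pics/w1.png",eyes.read_camera("wrist"))
E
```

```text
t 0.15 tcp [0.1659 0.5504 0.404 ] F [-1.5 -0.5  0.8] gap 0.085
shift cm [-42.82 -17.98   4.54] tool axes [[-0.957, 0.289, 0.0], [0.289, 0.957, -0.001], [-0.001, -0.001, -1.0]]
rot deg [ -0.08  -0.02 -17.68]
```

View pics/w1.png

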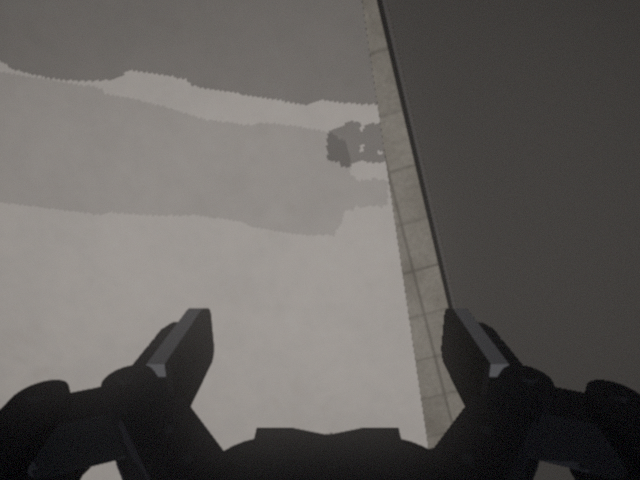

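The call was refused because every row needs all the keys, so the picture still shows the start pose. I'll send the move again with full rows.

Request:
{"fn": "carry_out", "kwargs": {
  "motion": [
    {"jaw": 1,"tx": -2,"ty": -0.9,"tz": -0.7,"wx": 0,"wy": 0,"wz": 0},
    {"jaw": 1,"tx": -4.3,"ty": -1.8,"tz": -0.7,"wx": 0,"wy": 0,"wz": 0},
    {"jaw": 1,"tx": -4.3,"ty": -1.8,"tz": -0.6,"wx": 0,"wy": 0,"wz": 0},
    {"jaw": 1,"tx": -4.3,"ty": -1.8,"tz": -0.5,"wx": 0,"wy": 0,"wz": 0},
    {"jaw": 1,"tx": -4.3,"ty": -1.8,"tz": 0,"wx": 0,"wy": 0,"wz": 0},
    {"jaw": 1,"tx": -4.3,"ty": -1.8,"tz": 0,"wx": 0,"wy": 0,"wz": 0},
    {"jaw": 1,"tx": -4.3,"ty": -1.8,"tz": 0,"wx": 0,"wy": 0,"wz": 0},
    {"jaw": 1,"tx": -4.3,"ty": -1.8,"tz": 0,"wx": 0,"wy": 0,"wz": 0},
    {"jaw": 1,"tx": -4.3,"ty": -1.8,"tz": 0,"wx": 0,"wy": 0,"wz": 0},
    {"jaw": 1,"tx": -4.3,"ty": -1.8,"tz": 0,"wx": 0,"wy": 0,"wz": 0},
    {"jaw": 1,"tx": -2.1,"ty": -0.9,"tz": 0,"wx": 0,"wy": 0,"wz": 0},
    {"jaw": 1,"tx": 0,"ty": 0,"tz": 0,"wx": 0,"wy": 0,"wz": -8.85},
    {"jaw": 1,"tx": 0,"ty": 0,"tz": 0,"wx": 0,"wy": 0,"wz": -8.85},
    {"jaw": 1,"tx": 0,"ty": 0,"tz": 0,"wx": 0,"wy": 0,"wz": 0},
    {"jaw": 1,"tx": 0,"ty": 0,"tz": 0,"wx": 0,"wy": 0,"wz": 0}
  ]
}}

```text
clock: 2.08
tcp_pos: [0.5236, 0.2546, 0.4299]
orientation: [0.0, -0.007, 1.0, 0.0]
wrist_force: [0.2, -0.0, -0.2]
finger_gap: 0.0851
```

```bash
python3 - <<'E'
from h import *
p=np.load("ch.npy")
rel(top_pt(p,0,-.037,.036)+[0,0,.155],np.pi/2+p[2])
cv2.imwrite("pics/w2.png",eyes.read_camera("wrist"))
E
```

```text
t 2.08 tcp [0.5236 0.2546 0.4299] F [ 0.2 -0.  -0.2] gap 0.0851
shift cm [-0.03 -0.    7.11] tool axes [[-1.0, -0.014, -0.0], [-0.014, 1.0, 0.0], [0.0, 0.0, -1.0]]
rot deg [ 0.01  0.01 -0.1 ]
```

View pics/w2.png

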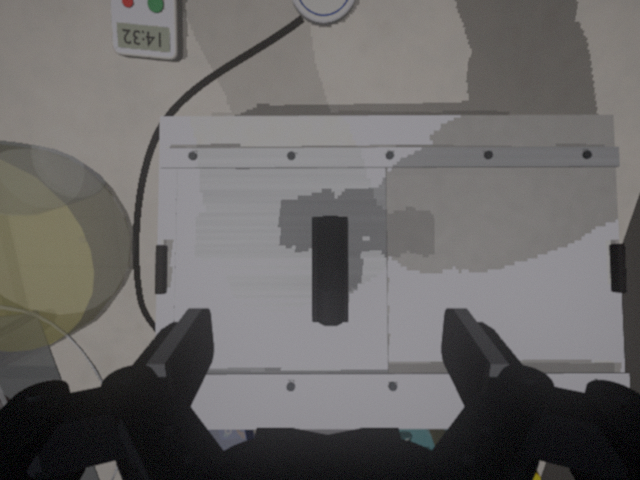

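The wrist view shows the handle bar centred between the fingers at about (330,270) and square to the jaws. I'll go down and grip it.

Request:
{"fn": "carry_out", "kwargs": {
  "force": 40,
  "motion": [
    {"jaw": 1,"tx": 0,"ty": 0,"tz": 2,"wx": 0,"wy": 0,"wz": 0},
    {"jaw": 1,"tx": 0,"ty": 0,"tz": 2,"wx": 0,"wy": 0,"wz": 0},
    {"jaw": 1,"tx": 0,"ty": 0,"tz": 2,"wx": 0,"wy": 0,"wz": 0},
    {"jaw": 1,"tx": 0,"ty": 0,"tz": 1,"wx": 0,"wy": 0,"wz": 0},
    {"jaw": -1,"tx": 0,"ty": 0,"tz": 0,"wx": 0,"wy": 0,"wz": 0},
    {"jaw": -1,"tx": 0,"ty": 0,"tz": 0,"wx": 0,"wy": 0,"wz": 0},
    {"jaw": -1,"tx": 0,"ty": 0,"tz": 0,"wx": 0,"wy": 0,"wz": 0},
    {"jaw": -1,"tx": 0,"ty": 0,"tz": 0,"wx": 0,"wy": 0,"wz": 0},
    {"jaw": -1,"tx": 0,"ty": 0,"tz": 0,"wx": 0,"wy": 0,"wz": 0},
    {"jaw": -1,"tx": 0,"ty": 0,"tz": 0,"wx": 0,"wy": 0,"wz": 0},
    {"jaw": -1,"tx": 0,"ty": 0,"tz": 0,"wx": 0,"wy": 0,"wz": 0}
  ]
}}

```text
clock: 3.5
tcp_pos: [0.524, 0.2548, 0.3604]
orientation: [0.001, -0.008, 1.0, 0.0]
wrist_force: [0.4, 0.8, 5.4]
finger_gap: 0.0135
```

Gripped at 13.5 mm. Slide it open.

Request:
{"fn": "carry_out", "kwargs": {
  "motion": [
    {"jaw": -1,"tx": 0,"ty": 0.5,"tz": 0,"wx": 0,"wy": 0,"wz": 0},
    {"jaw": -1,"tx": 0,"ty": 1.5,"tz": 0,"wx": 0,"wy": 0,"wz": 0},
    {"jaw": -1,"tx": 0,"ty": 2,"tz": 0,"wx": 0,"wy": 0,"wz": 0},
    {"jaw": -1,"tx": 0,"ty": 2,"tz": 0,"wx": 0,"wy": 0,"wz": 0},
    {"jaw": -1,"tx": 0,"ty": 2,"tz": 0,"wx": 0,"wy": 0,"wz": 0},
    {"jaw": -1,"tx": 0,"ty": 2,"tz": 0,"wx": 0,"wy": 0,"wz": 0},
    {"jaw": -1,"tx": 0,"ty": 1.5,"tz": 0,"wx": 0,"wy": 0,"wz": 0},
    {"jaw": -1,"tx": 0,"ty": 1,"tz": 0,"wx": 0,"wy": 0,"wz": 0},
    {"jaw": -1,"tx": 0,"ty": 0.5,"tz": 0,"wx": 0,"wy": 0,"wz": 0},
    {"jaw": -1,"tx": 0,"ty": 0,"tz": 0,"wx": 0,"wy": 0,"wz": 0},
    {"jaw": -1,"tx": 0,"ty": 0,"tz": 0,"wx": 0,"wy": 0,"wz": 0}
  ]
}}

```text
clock: 4.88
tcp_pos: [0.5217, 0.3851, 0.3605]
orientation: [0.001, -0.008, 1.0, 0.001]
wrist_force: [-0.5, 1.4, 4.9]
finger_gap: 0.0132
```

```bash
python3 - <<'E'
from h import *
p=np.load("ch.npy")
rel(top_pt(p,0,-.04+.135,.036)+[0,0,.155],np.pi/2+p[2])
E
```

```text
t 4.88 tcp [0.5217 0.3851 0.3605] F [-0.5  1.4  4.9] gap 0.0132
shift cm [-0.02  0.15  0.16] tool axes [[-1.0, -0.017, -0.001], [-0.017, 1.0, 0.001], [0.001, 0.001, -1.0]]
rot deg [0.08 0.07 0.05]
```

Request:
{"fn": "carry_out", "kwargs": {
  "motion": [
    {"jaw": -1,"tx": 0,"ty": 0.2,"tz": 0,"wx": 0,"wy": 0,"wz": 0},
    {"jaw": -1,"tx": 0,"ty": 0.2,"tz": 0,"wx": 0,"wy": 0,"wz": 0},
    {"jaw": -1,"tx": 0,"ty": 0,"tz": 0,"wx": 0,"wy": 0,"wz": 0}
  ]
}}

```text
clock: 5.25
tcp_pos: [0.5217, 0.388, 0.3605]
orientation: [0.0, -0.008, 1.0, -0.001]
wrist_force: [-1.5, -4.3, 6.2]
finger_gap: 0.0136
```

Request:
{"fn": "carry_out", "kwargs": {
  "motion": [
    {"jaw": 0.3,"tx": 0,"ty": 0,"tz": 0,"wx": 0,"wy": 0,"wz": 0},
    {"jaw": 0.3,"tx": 0,"ty": 0,"tz": 0,"wx": 0,"wy": 0,"wz": 0},
    {"jaw": 0.3,"tx": 0,"ty": 0,"tz": 0,"wx": 0,"wy": 0,"wz": 0},
    {"jaw": 0.3,"tx": 0,"ty": 0,"tz": -2,"wx": 0,"wy": 0,"wz": 0},
    {"jaw": 0.3,"tx": 0,"ty": 0,"tz": -3,"wx": 0,"wy": 0,"wz": 0},
    {"jaw": 0.3,"tx": -0.2,"ty": -2,"tz": -3,"wx": 0,"wy": 0,"wz": 0},
    {"jaw": 0.3,"tx": -0.3,"ty": -3,"tz": -1,"wx": 0,"wy": 0,"wz": 0},
    {"jaw": 0.3,"tx": -0.3,"ty": -4,"tz": 0,"wx": 0,"wy": 0,"wz": 0},
    {"jaw": 0.3,"tx": -0.3,"ty": -4,"tz": 0,"wx": 0,"wy": 0,"wz": 0},
    {"jaw": 0.3,"tx": -0.3,"ty": -3.6,"tz": 0,"wx": 0,"wy": 0,"wz": 0},
    {"jaw": 0.3,"tx": 0,"ty": 0,"tz": 0,"wx": 0,"wy": 0,"wz": 0},
    {"jaw": 0.3,"tx": 0,"ty": 0,"tz": 0,"wx": 0,"wy": 0,"wz": 0}
  ]
}}

```text
clock: 6.75
tcp_pos: [0.5384, 0.2231, 0.4497]
orientation: [0.0, -0.008, 1.0, 0.0]
wrist_force: [0.1, -0.0, -0.7]
finger_gap: 0.0553
```

```bash
python3 - <<'E'
from h import *
p=np.load("ch.npy")
rel(top_pt(p,0,-.07,0)+[0,0,.28],np.pi/2+p[2])
cw=eyes.calibration("wrist")
im=eyes.read_camera("wrist"); cv2.imwrite("pics/w3.png",im)
np.savez("cw3.npz",**cw)
for n in("top","scene"): cv2.imwrite(f"pics/{n}3.png",eyes.read_camera(n))
print(proj("wrist",np.r_[top_pt(p,0,-.07,0),top_pt(p,0,-.07,0)-[0,0,.022]].reshape(2,3),cw))
E
```

```text
t 6.75 tcp [0.5384 0.2231 0.4497] F [ 0.1 -0.  -0.7] gap 0.0553
shift cm [ 0.16 -0.12 -0.03] tool axes [[-1.0, -0.016, -0.0], [-0.016, 1.0, 0.001], [0.0, 0.001, -1.0]]
rot deg [0.03 0.   0.01]
[[322.95311627 235.70673614]
 [323.25159698 227.23884726]]
```

View pics/w3.png

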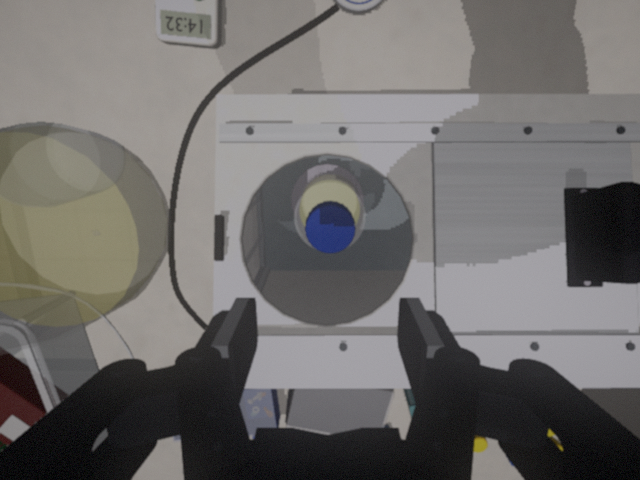

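View pics/top3.png

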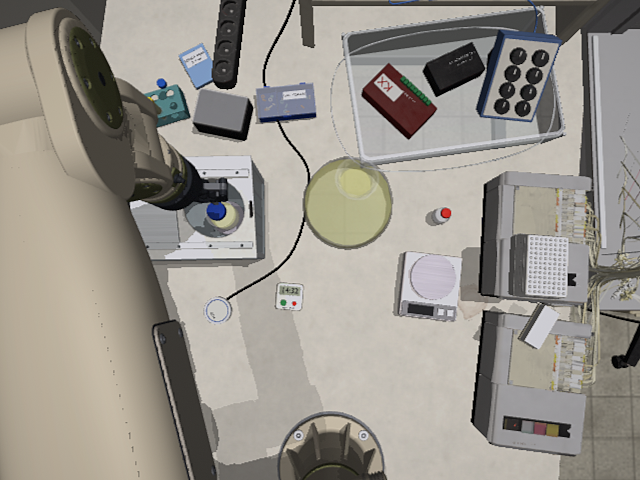

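The port is fully clear and the blue cap is at about (330,228). I'll measure the cap and port from here.

```bash
python3 - <<'E'
from h import *
cw=dict(np.load("cw3.npz")); p=np.load("ch.npy")
im=cv2.imread("pics/w3.png").astype(int)
b,g,r=im[...,0],im[...,1],im[...,2]
m=((b-r>40)&(b-g>30)).astype(np.uint8); m[:180]=0;m[280:]=0;m[:,:280]=0;m[:,400:]=0
c=max(cv2.findContours(m,0,1)[0],key=cv2.contourArea); print(cv2.minEnclosingCircle(c),cv2.boundingRect(c),cv2.fitEllipse(c))
ue=cv2.fitEllipse(c)[0]
print("cap at z .148",onplane("wrist",[ue],[0,0,1],[0,0,.148],cw),"z.144",onplane("wrist",[ue],[0,0,1],[0,0,.144],cw))
a=np.linspace(0,2*np.pi,60); q=top_pt(p,0,-.07,0)
im=cv2.imread("pics/w3.png")[130:350,220:440]; 
for P,col in ((np.array([top_pt(p,.0575*np.cos(t),-.07+.0575*np.sin(t),0) for t in a]),(0,0,255)),):
    cv2.polylines(im:=cv2.resize(im,None,fx=3,fy=3),[((proj("wrist",P,cw)-(220,130)+.5)*3-.5).round().astype(int).reshape(-1,1,2)],True,col,1)
C=onplane("wrist",[ue],[0,0,1],[0,0,.148],cw)[0]
cv2.polylines(im,[((proj("wrist",np.c_[C[0]+.0185*np.cos(a),C[1]+.0185*np.sin(a),0*a+.148],cw)-(220,130)+.5)*3-.5).round().astype(int).reshape(-1,1,2)],True,(0,255,0),1)
cv2.imwrite("pics/w3z.png",im)
E
```

```text
((329.7537841796875, 228.5604248046875), 24.368736267089844) (306, 207, 49, 46) ((328.3981628417969, 231.9652557373047), (38.25707244873047, 50.13101577758789), 114.03803253173828)
cap at z .148 [[0.54021917 0.22557885 0.148     ]] z.144 [[0.54132073 0.22561164 0.144     ]]
```

View pics/w3z.png

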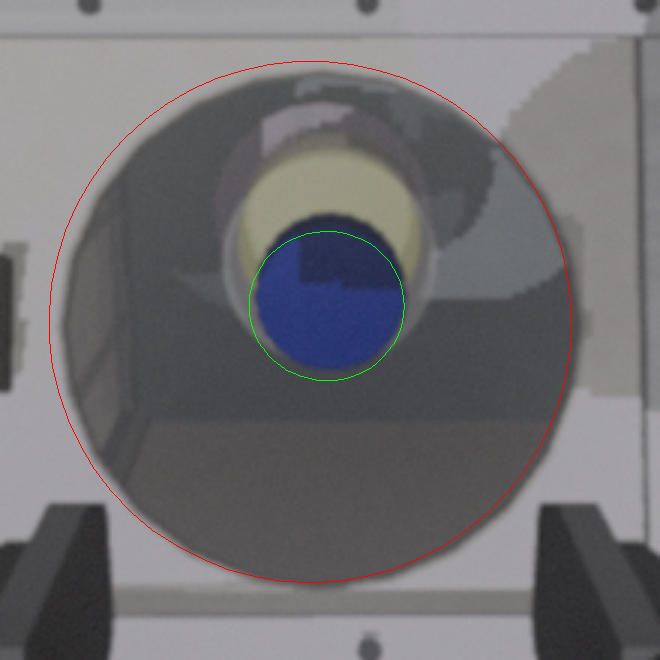

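The wrist view puts the cap about 2 mm to +y of the present tool plane, with the port centre shifted the same way. That matches the open-stop position of 0.388. I'll go down with the jaws part open.

Request:
{"fn": "carry_out", "kwargs": {
  "motion": [
    {"jaw": 0.17,"tx": 0,"ty": 0.24,"tz": 0,"wx": 0,"wy": 0,"wz": 0},
    {"jaw": 0.17,"tx": 0,"ty": 0,"tz": 2,"wx": 0,"wy": 0,"wz": 0},
    {"jaw": 0.17,"tx": 0,"ty": 0,"tz": 2.5,"wx": 0,"wy": 0,"wz": 0},
    {"jaw": 0.17,"tx": 0,"ty": 0,"tz": 2.5,"wx": 0,"wy": 0,"wz": 0},
    {"jaw": 0.17,"tx": 0,"ty": 0,"tz": 2,"wx": 0,"wy": 0,"wz": 0},
    {"jaw": 0.17,"tx": 0,"ty": 0,"tz": 1,"wx": 0,"wy": 0,"wz": 0},
    {"jaw": 0.17,"tx": 0,"ty": 0,"tz": 0,"wx": 0,"wy": 0,"wz": 0},
    {"jaw": 0.17,"tx": 0,"ty": 0,"tz": 0,"wx": 0,"wy": 0,"wz": 0}
  ]
}}

```text
clock: 7.9
tcp_pos: [0.5386, 0.2256, 0.3506]
orientation: [0.001, -0.008, 1.0, 0.0]
wrist_force: [-0.2, 0.3, -0.2]
finger_gap: 0.0498
```

```bash
python3 - <<'E'
from h import *
rel([.538,.2255,.304])
cv2.imwrite("pics/w4.png",eyes.read_camera("wrist"))
s=eyes.read_camera("scene")[120:300,180:380]; cv2.imwrite("pics/s4.png",cv2.resize(s,None,fx=3,fy=3))
E
```

```text
t 7.9 tcp [0.5386 0.2256 0.3506] F [-0.2  0.3 -0.2] gap 0.0498
shift cm [ 0.06 -0.01  4.66] tool axes [[-1.0, -0.016, -0.001], [-0.016, 1.0, 0.0], [0.001, 0.0, -1.0]]
```

View pics/w4.png

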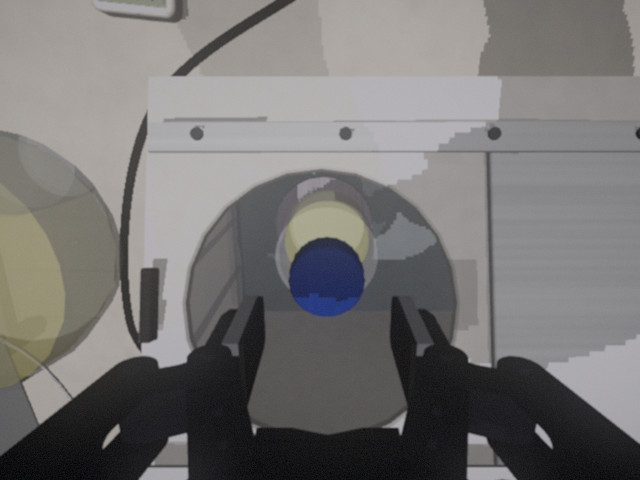

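View pics/s4.png

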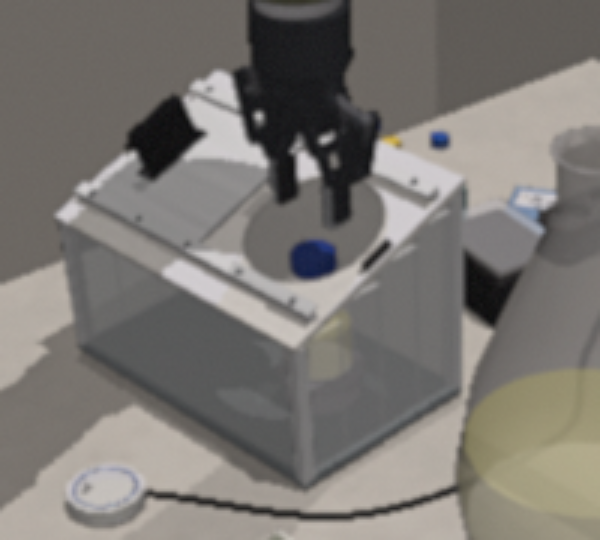

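```bash
python3 - <<'E'
from h import *
c=eyes.calibration("wrist")
print(onplane("wrist",[(327,280)],[0,0,1],[0,0,.148],c))
s=get_state();Rt=R.from_quat(np.roll(s["orientation"],-1)).as_matrix()
# where is the tool axis at z=.148 in image
print(proj("wrist",[[s["tcp_pos"][0],s["tcp_pos"][1],.148]],c))
E
```

```text
[[0.53705941 0.22684482 0.148     ]]
[[324.00867592 283.00902415]]
```

Request:
{"fn": "carry_out", "kwargs": {
  "motion": [
    {"jaw": 0.17,"tx": 0,"ty": 0,"tz": 1,"wx": 0,"wy": 0,"wz": 0},
    {"jaw": 0.17,"tx": 0,"ty": 0,"tz": 0.8,"wx": 0,"wy": 0,"wz": 0},
    {"jaw": 0.17,"tx": 0,"ty": 0,"tz": 0,"wx": 0,"wy": 0,"wz": 0}
  ]
}}

```text
clock: 8.38
tcp_pos: [0.5379, 0.2251, 0.3305]
orientation: [-0.001, -0.008, 1.0, -0.0]
wrist_force: [0.2, -0.7, -0.6]
finger_gap: 0.0499
```

Request:
{"fn": "carry_out", "kwargs": {
  "motion": [
    {"jaw": 0.17,"tx": 0,"ty": 0,"tz": 0.8,"wx": 0,"wy": 0,"wz": 0},
    {"jaw": 0.17,"tx": 0,"ty": 0,"tz": 0.8,"wx": 0,"wy": 0,"wz": 0},
    {"jaw": 0.17,"tx": 0,"ty": 0,"tz": 0.6,"wx": 0,"wy": 0,"wz": 0},
    {"jaw": 0.17,"tx": 0,"ty": 0,"tz": 0.4,"wx": 0,"wy": 0,"wz": 0},
    {"jaw": 0.17,"tx": 0,"ty": 0,"tz": 0,"wx": 0,"wy": 0,"wz": 0}
  ]
}}

```text
clock: 9.0
tcp_pos: [0.5382, 0.2253, 0.3053]
orientation: [-0.0, -0.008, 1.0, -0.0]
wrist_force: [0.5, -0.1, -0.4]
finger_gap: 0.0502
```

```bash
python3 - <<'E'
from h import *
rel([.538,.2255,.304])
cv2.imwrite("pics/w5.png",eyes.read_camera("wrist"))
s=eyes.read_camera("scene")[120:300,180:380]; cv2.imwrite("pics/s5.png",cv2.resize(s,None,fx=3,fy=3))
E
```

```text
t 9.0 tcp [0.5382 0.2253 0.3053] F [ 0.5 -0.1 -0.4] gap 0.0502
shift cm [0.02 0.02 0.13] tool axes [[-1.0, -0.016, 0.001], [-0.016, 1.0, -0.0], [-0.001, -0.0, -1.0]]
```

View pics/w5.png

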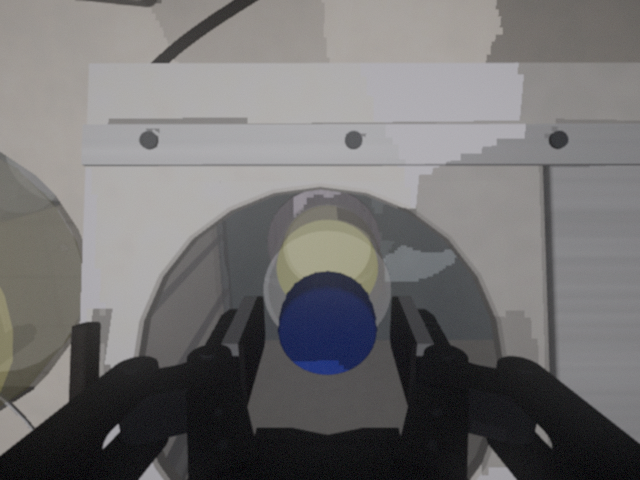

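View pics/s5.png

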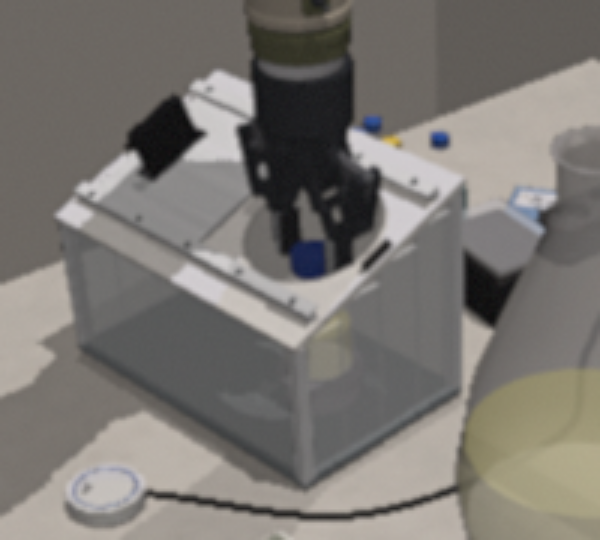

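The cap is centred between the fingers at u≈328, there is no contact, and the knuckles are inside the port. Close on the cap.

Request:
{"fn": "carry_out", "kwargs": {
  "force": 40,
  "motion": [
    {"jaw": -0.3,"tx": 0,"ty": 0,"tz": 0,"wx": 0,"wy": 0,"wz": 0},
    {"jaw": -0.3,"tx": 0,"ty": 0,"tz": 0,"wx": 0,"wy": 0,"wz": 0},
    {"jaw": -0.3,"tx": 0,"ty": 0,"tz": 0,"wx": 0,"wy": 0,"wz": 0},
    {"jaw": -0.6,"tx": 0,"ty": 0,"tz": 0,"wx": 0,"wy": 0,"wz": 0},
    {"jaw": -0.6,"tx": 0,"ty": 0,"tz": 0,"wx": 0,"wy": 0,"wz": 0},
    {"jaw": -0.6,"tx": 0,"ty": 0,"tz": 0,"wx": 0,"wy": 0,"wz": 0},
    {"jaw": -0.6,"tx": 0,"ty": 0,"tz": 0,"wx": 0,"wy": 0,"wz": 0}
  ]
}}

```text
clock: 9.98
tcp_pos: [0.5386, 0.2253, 0.3063]
orientation: [0.001, -0.008, 1.0, 0.0]
wrist_force: [0.7, -1.1, 5.2]
finger_gap: 0.0356
```

Stopped on the cap at 35.6 mm. I'll lift a little and look.

Request:
{"fn": "carry_out", "kwargs": {
  "motion": [
    {"jaw": -0.6,"tx": 0,"ty": 0,"tz": -0.5,"wx": 0,"wy": 0,"wz": 0},
    {"jaw": -0.6,"tx": 0,"ty": 0,"tz": -1,"wx": 0,"wy": 0,"wz": 0},
    {"jaw": -0.6,"tx": 0,"ty": 0,"tz": -1.5,"wx": 0,"wy": 0,"wz": 0},
    {"jaw": -0.6,"tx": 0,"ty": 0,"tz": 0,"wx": 0,"wy": 0,"wz": 0}
  ]
}}

```text
clock: 10.48
tcp_pos: [0.5389, 0.2255, 0.3376]
orientation: [0.002, -0.008, 1.0, 0.0]
wrist_force: [0.4, 0.4, -1.4]
finger_gap: 0.0356
```

```bash
python3 - <<'E'
from h import *
rel([.538,.2255,.48])
cv2.imwrite("pics/w6.png",eyes.read_camera("wrist"))
s=eyes.read_camera("scene")[120:300,180:380]; cv2.imwrite("pics/s6.png",cv2.resize(s,None,fx=3,fy=3))
E
```

```text
t 10.47 tcp [0.5389 0.2255 0.3376] F [ 0.4  0.4 -1.4] gap 0.0356
shift cm [ 4.000e-02  1.000e-02 -1.424e+01] tool axes [[-1.0, -0.016, -0.003], [-0.016, 1.0, 0.001], [0.003, 0.001, -1.0]]
```

View pics/w6.png

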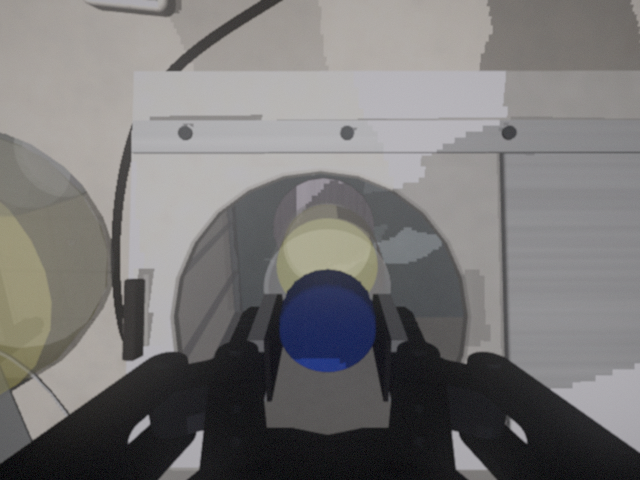

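View pics/s6.png

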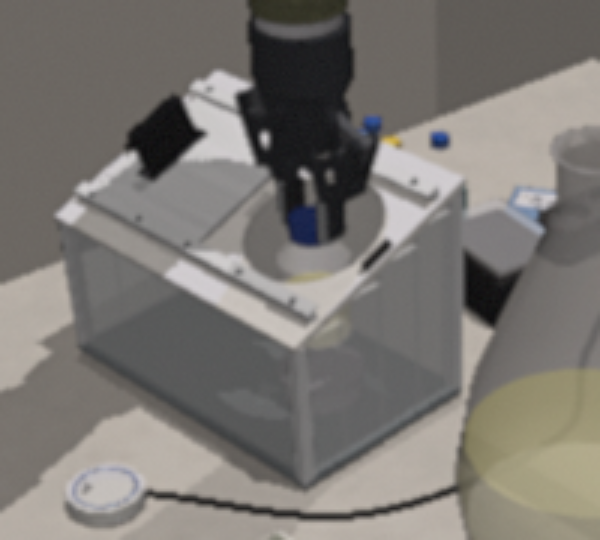

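The bottle is held upright and has risen with the fingers. I'll lift it clear.

Request:
{"fn": "carry_out", "kwargs": {
  "motion": [
    {"jaw": -0.6,"tx": 0,"ty": 0,"tz": -1,"wx": 0,"wy": 0,"wz": 0},
    {"jaw": -0.6,"tx": 0,"ty": 0,"tz": -2,"wx": 0,"wy": 0,"wz": 0},
    {"jaw": -0.6,"tx": 0,"ty": 0,"tz": -2,"wx": 0,"wy": 0,"wz": 0},
    {"jaw": -0.6,"tx": 0,"ty": 0,"tz": -2,"wx": 0,"wy": 0,"wz": 0},
    {"jaw": -0.6,"tx": 0,"ty": 0,"tz": -2,"wx": 0,"wy": 0,"wz": 0},
    {"jaw": -0.6,"tx": 0,"ty": 0,"tz": -2,"wx": 0,"wy": 0,"wz": 0},
    {"jaw": -0.6,"tx": 0,"ty": 0,"tz": -2,"wx": 0,"wy": 0,"wz": 0},
    {"jaw": -0.6,"tx": 0,"ty": 0,"tz": -0.8,"wx": 0,"wy": 0,"wz": 0},
    {"jaw": -0.6,"tx": 0,"ty": 0,"tz": 0,"wx": 0,"wy": 0,"wz": 0}
  ]
}}

```text
clock: 11.7
tcp_pos: [0.5384, 0.2253, 0.474]
orientation: [0.0, -0.008, 1.0, 0.0]
wrist_force: [-0.1, -0.7, -2.0]
finger_gap: 0.0355
```

Request:
{"fn": "carry_out", "kwargs": {
  "motion": [
    {"jaw": -0.6,"tx": 0.8,"ty": -1,"tz": 0,"wx": 0,"wy": 0,"wz": 0},
    {"jaw": -0.6,"tx": 1.6,"ty": -2,"tz": 0,"wx": 0,"wy": 0,"wz": 0},
    {"jaw": -0.6,"tx": 2.4,"ty": -3,"tz": 0,"wx": 0,"wy": 0,"wz": 0},
    {"jaw": -0.6,"tx": 2.4,"ty": -3,"tz": 0,"wx": 0,"wy": 0,"wz": 0},
    {"jaw": -0.6,"tx": 2.4,"ty": -3,"tz": 0,"wx": 0,"wy": 0,"wz": 0},
    {"jaw": -0.6,"tx": 2.4,"ty": -3,"tz": 0,"wx": 0,"wy": 0,"wz": 0},
    {"jaw": -0.6,"tx": 2,"ty": -2.5,"tz": 0,"wx": 0,"wy": 0,"wz": 0},
    {"jaw": -0.6,"tx": 1.2,"ty": -1.8,"tz": 0,"wx": 0,"wy": 0,"wz": 0},
    {"jaw": -0.6,"tx": 0,"ty": 0,"tz": 0,"wx": 0,"wy": 0,"wz": 0}
  ]
}}

```text
clock: 12.82
tcp_pos: [0.3879, 0.029, 0.4731]
orientation: [-0.0, -0.007, 1.0, 0.0]
wrist_force: [0.4, -1.1, -1.8]
finger_gap: 0.0356
```

```bash
python3 - <<'E'
from h import *
rel([.4096,-.218,.475])
cv2.imwrite("pics/s7.png",eyes.read_camera("scene"))
E
```

```text
t 12.82 tcp [0.3879 0.029  0.4731] F [ 0.4 -1.1 -1.8] gap 0.0356
shift cm [ -1.83 -24.73  -0.19] tool axes [[-1.0, -0.013, 0.001], [-0.013, 1.0, 0.0], [-0.001, 0.0, -1.0]]
```

View pics/s7.png

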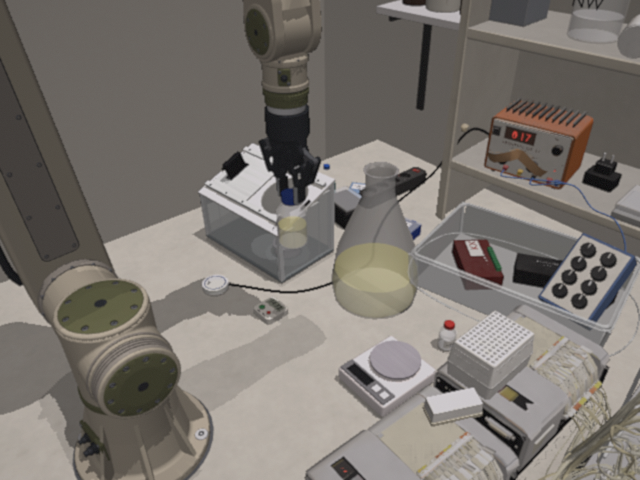

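The picture shows the bottle upright in the fingers near (292,215), with the flask clear. On to above the pan.

Request:
{"fn": "carry_out", "kwargs": {
  "motion": [
    {"jaw": -0.6,"tx": -0.1,"ty": -1,"tz": 0,"wx": 0,"wy": 0,"wz": 0},
    {"jaw": -0.6,"tx": -0.2,"ty": -2.2,"tz": 0,"wx": 0,"wy": 0,"wz": 0},
    {"jaw": -0.6,"tx": -0.2,"ty": -3.5,"tz": 0,"wx": 0,"wy": 0,"wz": 0},
    {"jaw": -0.6,"tx": -0.3,"ty": -3.6,"tz": 0,"wx": 0,"wy": 0,"wz": 0},
    {"jaw": -0.6,"tx": -0.3,"ty": -3.6,"tz": 0,"wx": 0,"wy": 0,"wz": 0},
    {"jaw": -0.6,"tx": -0.3,"ty": -3.6,"tz": 0,"wx": 0,"wy": 0,"wz": 0},
    {"jaw": -0.6,"tx": -0.2,"ty": -3.5,"tz": 0,"wx": 0,"wy": 0,"wz": 0},
    {"jaw": -0.6,"tx": -0.1,"ty": -2.2,"tz": 0,"wx": 0,"wy": 0,"wz": 0},
    {"jaw": -0.6,"tx": -0.1,"ty": -1.5,"tz": 1,"wx": 0,"wy": 0,"wz": 0},
    {"jaw": -0.6,"tx": 0,"ty": 0,"tz": 2.5,"wx": 0,"wy": 0,"wz": 0},
    {"jaw": -0.6,"tx": 0,"ty": 0,"tz": 3,"wx": 0,"wy": 0,"wz": 0},
    {"jaw": -0.6,"tx": 0,"ty": 0,"tz": 3,"wx": 0,"wy": 0,"wz": 0},
    {"jaw": -0.6,"tx": 0,"ty": 0,"tz": 2.5,"wx": 0,"wy": 0,"wz": 0},
    {"jaw": -0.6,"tx": 0,"ty": 0,"tz": 1.5,"wx": 0,"wy": 0,"wz": 0},
    {"jaw": -0.6,"tx": 0,"ty": 0,"tz": 0,"wx": 0,"wy": 0,"wz": 0},
    {"jaw": -0.6,"tx": 0,"ty": 0,"tz": 0,"wx": 0,"wy": 0,"wz": 0}
  ]
}}

```text
clock: 14.88
tcp_pos: [0.4118, -0.217, 0.3394]
orientation: [0.001, -0.008, 1.0, -0.0]
wrist_force: [-0.1, 0.3, -2.3]
finger_gap: 0.0353
```

```bash
python3 - <<'E'
from h import *
rel([.4096,-.218,.314])
for n in ("scene","top","wrist"): cv2.imwrite(f"pics/{n}8.png",eyes.read_camera(n))
s=cv2.imread("pics/scene8.png")[250:430,300:500]; cv2.imwrite("pics/s8.png",cv2.resize(s,None,fx=3,fy=3))
E
```

```text
t 14.88 tcp [ 0.4118 -0.217   0.3394] F [-0.1  0.3 -2.3] gap 0.0353
shift cm [ 0.22 -0.1   2.54] tool axes [[-1.0, -0.016, -0.001], [-0.016, 1.0, -0.001], [0.001, -0.001, -1.0]]
```

View pics/s8.png

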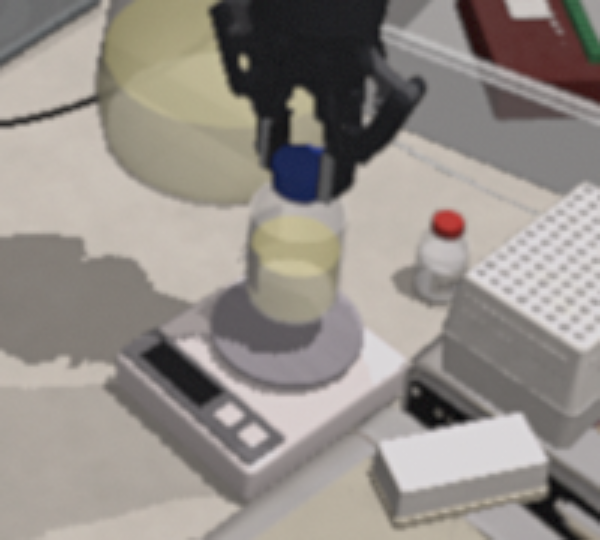

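View pics/wrist8.png

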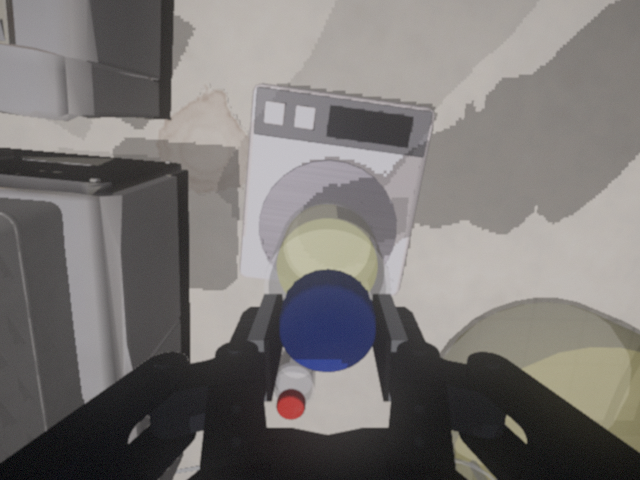

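The bottle is upright over the pan, with its foot about 25 mm up. Lower it gently, watching the force.

Request:
{"fn": "carry_out", "kwargs": {
  "motion": [
    {"jaw": -0.6,"tx": 0.2,"ty": -0.1,"tz": 0.6,"wx": 0,"wy": 0,"wz": 0},
    {"jaw": -0.6,"tx": 0,"ty": 0,"tz": 0.6,"wx": 0,"wy": 0,"wz": 0},
    {"jaw": -0.6,"tx": 0,"ty": 0,"tz": 0.5,"wx": 0,"wy": 0,"wz": 0},
    {"jaw": -0.6,"tx": 0,"ty": 0,"tz": 0.3,"wx": 0,"wy": 0,"wz": 0},
    {"jaw": -0.6,"tx": 0,"ty": 0,"tz": 0.2,"wx": 0,"wy": 0,"wz": 0},
    {"jaw": -0.6,"tx": 0,"ty": 0,"tz": 0,"wx": 0,"wy": 0,"wz": 0}
  ]
}}

```text
clock: 15.78
tcp_pos: [0.4094, -0.2178, 0.3166]
orientation: [-0.0, -0.008, 1.0, 0.0]
wrist_force: [0.3, -0.4, -1.4]
finger_gap: 0.0357
```

Request:
{"fn": "carry_out", "kwargs": {
  "motion": [
    {"jaw": -0.6,"tx": 0,"ty": 0,"tz": 0.15,"wx": 0,"wy": 0,"wz": 0},
    {"jaw": -0.6,"tx": 0,"ty": 0,"tz": 0.05,"wx": 0,"wy": 0,"wz": 0},
    {"jaw": -0.6,"tx": 0,"ty": 0,"tz": 0,"wx": 0,"wy": 0,"wz": 0}
  ]
}}

```text
clock: 16.15
tcp_pos: [0.4094, -0.2178, 0.3147]
orientation: [0.0, -0.008, 1.0, 0.0]
wrist_force: [0.2, -0.2, -1.6]
finger_gap: 0.0352
```

Request:
{"fn": "carry_out", "kwargs": {
  "motion": [
    {"jaw": -0.6,"tx": 0,"ty": 0,"tz": 0.05,"wx": 0,"wy": 0,"wz": 0},
    {"jaw": -0.6,"tx": 0,"ty": 0,"tz": 0.05,"wx": 0,"wy": 0,"wz": 0},
    {"jaw": -0.6,"tx": 0,"ty": 0,"tz": 0,"wx": 0,"wy": 0,"wz": 0}
  ]
}}

```text
clock: 16.52
tcp_pos: [0.4095, -0.2179, 0.3143]
orientation: [0.0, -0.008, 1.0, -0.0]
wrist_force: [-1.0, 1.6, 5.5]
finger_gap: 0.0357
```

There is contact: the vertical force went from -2 to +5.5 N. Open slowly.

Request:
{"fn": "carry_out", "kwargs": {
  "motion": [
    {"jaw": -0.15,"tx": 0,"ty": 0,"tz": 0,"wx": 0,"wy": 0,"wz": 0},
    {"jaw": -0.08,"tx": 0,"ty": 0,"tz": 0,"wx": 0,"wy": 0,"wz": 0},
    {"jaw": 0.0,"tx": 0,"ty": 0,"tz": 0,"wx": 0,"wy": 0,"wz": 0},
    {"jaw": 0.15,"tx": 0,"ty": 0,"tz": 0,"wx": 0,"wy": 0,"wz": 0},
    {"jaw": 0.3,"tx": 0,"ty": 0,"tz": 0,"wx": 0,"wy": 0,"wz": 0},
    {"jaw": 0.4,"tx": 0,"ty": 0,"tz": 0,"wx": 0,"wy": 0,"wz": 0},
    {"jaw": 0.4,"tx": 0,"ty": 0,"tz": 0,"wx": 0,"wy": 0,"wz": 0},
    {"jaw": 0.4,"tx": 0,"ty": 0,"tz": 0,"wx": 0,"wy": 0,"wz": 0}
  ]
}}

```text
clock: 17.52
tcp_pos: [0.4094, -0.2178, 0.3137]
orientation: [0.0, -0.008, 1.0, 0.0]
wrist_force: [0.5, -1.1, -0.9]
finger_gap: 0.0601
```

```bash
python3 - <<'E'
from h import *
rel([.4096,-.218,.44])
for n in ("scene","wrist"): cv2.imwrite(f"pics/{n}9.png",eyes.read_camera(n))
s=cv2.imread("pics/scene9.png")[250:430,300:500]; cv2.imwrite("pics/s9.png",np.vstack([cv2.resize(s,None,fx=2,fy=2),cv2.resize(cv2.imread("pics/wrist9.png")[200:420,180:480],(400,240))]))
E
```

```text
t 17.52 tcp [ 0.4094 -0.2178  0.3137] F [ 0.5 -1.1 -0.9] gap 0.0601
shift cm [ -0.02  -0.02 -12.63] tool axes [[-1.0, -0.016, -0.0], [-0.016, 1.0, 0.0], [0.0, 0.0, -1.0]]
```

View pics/s9.png

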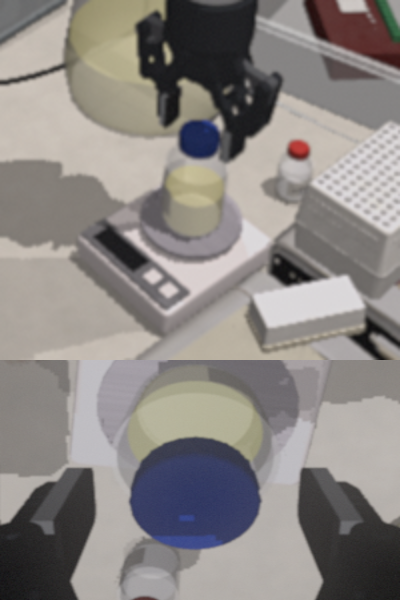

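The bottle stands free on the pan, and the fingers are clear on both sides. Go up and back to the shutter.

Request:
{"fn": "carry_out", "kwargs": {
  "motion": [
    {"jaw": 0.5,"tx": 0,"ty": 0,"tz": -1,"wx": 0,"wy": 0,"wz": 0},
    {"jaw": 0.5,"tx": 0,"ty": 0,"tz": -2,"wx": 0,"wy": 0,"wz": 0},
    {"jaw": 0.5,"tx": 0,"ty": 0,"tz": -3,"wx": 0,"wy": 0,"wz": 0},
    {"jaw": 0.5,"tx": 0,"ty": 0,"tz": -4,"wx": 0,"wy": 0,"wz": 0},
    {"jaw": 0.5,"tx": 0,"ty": 0,"tz": -4,"wx": 0,"wy": 0,"wz": 0},
    {"jaw": 0.5,"tx": 0.1,"ty": 1.2,"tz": -2,"wx": 0,"wy": 0,"wz": 0},
    {"jaw": 0.5,"tx": 0.2,"ty": 2.5,"tz": 0,"wx": 0,"wy": 0,"wz": 0},
    {"jaw": 0.5,"tx": 0.3,"ty": 4,"tz": 0,"wx": 0,"wy": 0,"wz": 0},
    {"jaw": 0.5,"tx": 0.4,"ty": 4,"tz": 0,"wx": 0,"wy": 0,"wz": 0},
    {"jaw": 0.5,"tx": 0.4,"ty": 4,"tz": 0,"wx": 0,"wy": 0,"wz": 0},
    {"jaw": 0.5,"tx": 0.4,"ty": 4,"tz": 0,"wx": 0,"wy": 0,"wz": 0},
    {"jaw": 0.5,"tx": 0.2,"ty": 3,"tz": 0,"wx": 0,"wy": 0,"wz": 0},
    {"jaw": 0.5,"tx": 0,"ty": 2,"tz": 0,"wx": 0,"wy": 0,"wz": 0},
    {"jaw": 0.5,"tx": 0,"ty": 0,"tz": 0,"wx": 0,"wy": 0,"wz": 0}
  ]
}}

```text
clock: 19.38
tcp_pos: [0.3851, 0.0297, 0.4744]
orientation: [0.001, -0.009, 1.0, -0.0]
wrist_force: [0.1, -0.6, -0.5]
finger_gap: 0.0637
```

Request:
{"fn": "carry_out", "kwargs": {
  "motion": [
    {"jaw": 0.8,"tx": -0.5,"ty": 1.2,"tz": 0,"wx": 0,"wy": 0,"wz": 0},
    {"jaw": 0.8,"tx": -1,"ty": 2.5,"tz": 0,"wx": 0,"wy": 0,"wz": 0},
    {"jaw": 0.8,"tx": -1.6,"ty": 4,"tz": 0,"wx": 0,"wy": 0,"wz": 0},
    {"jaw": 0.8,"tx": -1.6,"ty": 4,"tz": 0,"wx": 0,"wy": 0,"wz": 0},
    {"jaw": 0.8,"tx": -1.6,"ty": 4,"tz": 0,"wx": 0,"wy": 0,"wz": 0},
    {"jaw": 0.8,"tx": -1.6,"ty": 4,"tz": 0,"wx": 0,"wy": 0,"wz": 0},
    {"jaw": 0.8,"tx": -1.6,"ty": 4,"tz": 0,"wx": 0,"wy": 0,"wz": 0},
    {"jaw": 0.8,"tx": -1.6,"ty": 4,"tz": 0,"wx": 0,"wy": 0,"wz": 0},
    {"jaw": 0.8,"tx": -1.6,"ty": 4,"tz": 0,"wx": 0,"wy": 0,"wz": 0},
    {"jaw": 0.8,"tx": -1,"ty": 2.5,"tz": 0,"wx": 0,"wy": 0,"wz": 0},
    {"jaw": 0.8,"tx": -0.3,"ty": 1.3,"tz": 0,"wx": 0,"wy": 0,"wz": 0},
    {"jaw": 0.8,"tx": 0,"ty": 0,"tz": 0,"wx": 0,"wy": 0,"wz": 0},
    {"jaw": 0.8,"tx": 0,"ty": 0,"tz": 0,"wx": 0,"wy": 0,"wz": 0}
  ]
}}

```text
clock: 21.0
tcp_pos: [0.5196, 0.3852, 0.474]
orientation: [-0.0, -0.008, 1.0, -0.0]
wrist_force: [-0.2, -0.5, -0.2]
finger_gap: 0.0766
```

```bash
python3 - <<'E'
from h import *
rel([.5217,.388,.3605],np.pi/2+.0157)
for n in ("scene","wrist"): cv2.imwrite(f"pics/{n}10.png",eyes.read_camera(n))
E
```

```text
t 21.0 tcp [0.5196 0.3852 0.474 ] F [-0.2 -0.5 -0.2] gap 0.0766
shift cm [-0.21  0.28 11.35] tool axes [[-1.0, -0.015, 0.0], [-0.015, 1.0, -0.0], [-0.0, -0.0, -1.0]]
rot deg [-0.02 -0.   -0.02]
```

View pics/wrist10.png

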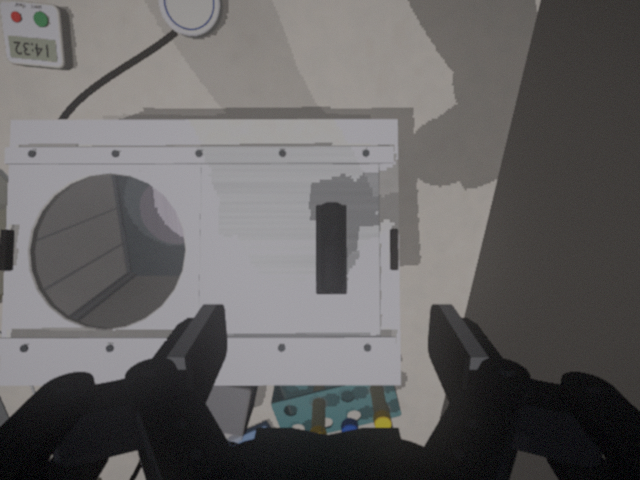

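View pics/scene10.png

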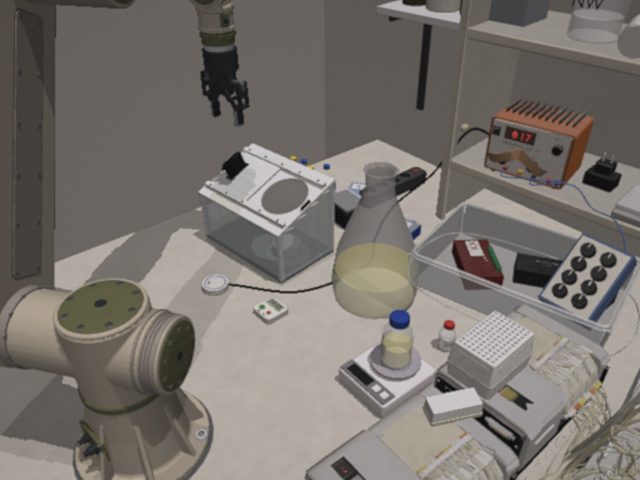

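The bottle stands on the pan at about (398,345) in the scene view. The handle is between the fingers at (331,248) in the wrist view. Go down, grip it and slide it shut.

Request:
{"fn": "carry_out", "kwargs": {
  "force": 40,
  "motion": [
    {"jaw": 0.8,"tx": -0.2,"ty": 0.3,"tz": 2,"wx": 0,"wy": 0,"wz": 0},
    {"jaw": 0.8,"tx": 0,"ty": 0,"tz": 3,"wx": 0,"wy": 0,"wz": 0},
    {"jaw": 0.8,"tx": 0,"ty": 0,"tz": 3,"wx": 0,"wy": 0,"wz": 0},
    {"jaw": 0.8,"tx": 0,"ty": 0,"tz": 2,"wx": 0,"wy": 0,"wz": 0},
    {"jaw": 0.8,"tx": 0,"ty": 0,"tz": 1.2,"wx": 0,"wy": 0,"wz": 0},
    {"jaw": 0.8,"tx": 0,"ty": 0,"tz": 0,"wx": 0,"wy": 0,"wz": 0},
    {"jaw": -1,"tx": 0,"ty": 0,"tz": 0,"wx": 0,"wy": 0,"wz": 0},
    {"jaw": -1,"tx": 0,"ty": 0,"tz": 0,"wx": 0,"wy": 0,"wz": 0},
    {"jaw": -1,"tx": 0,"ty": 0,"tz": 0,"wx": 0,"wy": 0,"wz": 0},
    {"jaw": -1,"tx": 0,"ty": 0,"tz": 0,"wx": 0,"wy": 0,"wz": 0},
    {"jaw": -1,"tx": 0,"ty": 0,"tz": 0,"wx": 0,"wy": 0,"wz": 0},
    {"jaw": -1,"tx": 0,"ty": 0,"tz": 0,"wx": 0,"wy": 0,"wz": 0},
    {"jaw": -1,"tx": 0,"ty": 0,"tz": 0,"wx": 0,"wy": 0,"wz": 0}
  ]
}}

```text
clock: 22.72
tcp_pos: [0.5218, 0.3881, 0.3624]
orientation: [0.0, -0.008, 1.0, -0.001]
wrist_force: [-0.7, -5.3, 4.1]
finger_gap: 0.0133
```

Request:
{"fn": "carry_out", "kwargs": {
  "motion": [
    {"jaw": -1,"tx": 0,"ty": -0.5,"tz": 0,"wx": 0,"wy": 0,"wz": 0},
    {"jaw": -1,"tx": 0,"ty": -1.5,"tz": 0,"wx": 0,"wy": 0,"wz": 0},
    {"jaw": -1,"tx": 0,"ty": -2,"tz": 0,"wx": 0,"wy": 0,"wz": 0},
    {"jaw": -1,"tx": 0,"ty": -2,"tz": 0,"wx": 0,"wy": 0,"wz": 0},
    {"jaw": -1,"tx": 0,"ty": -2,"tz": 0,"wx": 0,"wy": 0,"wz": 0},
    {"jaw": -1,"tx": 0,"ty": -2,"tz": 0,"wx": 0,"wy": 0,"wz": 0},
    {"jaw": -1,"tx": 0,"ty": -1.5,"tz": 0,"wx": 0,"wy": 0,"wz": 0},
    {"jaw": -1,"tx": 0,"ty": -1,"tz": 0,"wx": 0,"wy": 0,"wz": 0},
    {"jaw": -1,"tx": 0,"ty": -0.6,"tz": 0,"wx": 0,"wy": 0,"wz": 0},
    {"jaw": -1,"tx": 0,"ty": 0,"tz": 0,"wx": 0,"wy": 0,"wz": 0},
    {"jaw": -1,"tx": 0,"ty": 0,"tz": 0,"wx": 0,"wy": 0,"wz": 0}
  ]
}}

```text
clock: 24.1
tcp_pos: [0.5239, 0.2565, 0.3624]
orientation: [0.001, -0.007, 1.0, -0.001]
wrist_force: [0.9, -1.5, 6.3]
finger_gap: 0.0132
```

Request:
{"fn": "carry_out", "kwargs": {
  "motion": [
    {"jaw": -1,"tx": 0,"ty": -0.2,"tz": 0,"wx": 0,"wy": 0,"wz": 0},
    {"jaw": -1,"tx": 0,"ty": -0.2,"tz": 0,"wx": 0,"wy": 0,"wz": 0},
    {"jaw": -1,"tx": 0,"ty": 0,"tz": 0,"wx": 0,"wy": 0,"wz": 0}
  ]
}}

```text
clock: 24.48
tcp_pos: [0.524, 0.2529, 0.3624]
orientation: [0.001, -0.008, 1.0, -0.0]
wrist_force: [1.0, 0.3, 6.2]
finger_gap: 0.0133
```

Request:
{"fn": "carry_out", "kwargs": {
  "motion": [
    {"jaw": -1,"tx": 0,"ty": -0.2,"tz": 0,"wx": 0,"wy": 0,"wz": 0},
    {"jaw": -1,"tx": 0,"ty": 0,"tz": 0,"wx": 0,"wy": 0,"wz": 0}
  ]
}}

```text
clock: 24.72
tcp_pos: [0.524, 0.2521, 0.3624]
orientation: [0.001, -0.008, 1.0, 0.002]
wrist_force: [-0.0, 6.9, 3.9]
finger_gap: 0.0131
```

It is at the shut stop: +6.9 N reaction, 136 mm of travel. Release, go up, and verify.

Request:
{"fn": "carry_out", "kwargs": {
  "motion": [
    {"jaw": 0.5,"tx": 0,"ty": 0,"tz": 0,"wx": 0,"wy": 0,"wz": 0},
    {"jaw": 0.5,"tx": 0,"ty": 0,"tz": 0,"wx": 0,"wy": 0,"wz": 0},
    {"jaw": 0.5,"tx": 0,"ty": 0,"tz": 0,"wx": 0,"wy": 0,"wz": 0},
    {"jaw": 0.5,"tx": 0,"ty": 0,"tz": 0,"wx": 0,"wy": 0,"wz": 0},
    {"jaw": 0.5,"tx": 0,"ty": 0,"tz": -1,"wx": 0,"wy": 0,"wz": 0},
    {"jaw": 0.5,"tx": 0,"ty": 0,"tz": -3,"wx": 0,"wy": 0,"wz": 0},
    {"jaw": 0.5,"tx": 0,"ty": 0,"tz": -4,"wx": 0,"wy": 0,"wz": 0},
    {"jaw": 0.5,"tx": 0,"ty": 0,"tz": -4,"wx": 0,"wy": 0,"wz": 0},
    {"jaw": 0.5,"tx": 0,"ty": 0,"tz": 0,"wx": 0,"wy": 0,"wz": 0},
    {"jaw": 0.5,"tx": 0,"ty": 0,"tz": 0,"wx": 0,"wy": 0,"wz": 0}
  ]
}}

```text
clock: 25.98
tcp_pos: [0.5238, 0.2521, 0.4818]
orientation: [0.0, -0.008, 1.0, 0.0]
wrist_force: [-0.8, 0.0, -0.5]
finger_gap: 0.0636
```

```bash
python3 - <<'E'
from h import *
rel([.524,.253,.4])
p=np.load("ch.npy"); p[1]+=.0015
cw=eyes.calibration("wrist")
im=eyes.read_camera("wrist")
for q,c in ((0,(0,0,255)),(.006,(0,255,0))):
    E=np.array([top_pt(p,u,-.07+q+s,.006) for u,s in ((-.062,-.065),(.062,-.065),(.062,.065),(-.062,.065))])
    cv2.polylines(im,[proj("wrist",E,cw).round().astype(int).reshape(-1,1,2)],True,c,1)
cv2.imwrite("pics/w11.png",im)
for n in("scene","top"): cv2.imwrite(f"pics/{n}11.png",eyes.read_camera(n))
# cap top centre and lean: blue blob, both views
for n in("scene","top"):
    im=cv2.imread(f"pics/{n}11.png").astype(int); b,g,r=[im[...,i] for i in range(3)]
    m=((b-r>40)&(b-g>25)).astype(np.uint8)
    o={"scene":(360,290,440,400),"top":(390,230,480,330)}[n]
    k=np.zeros_like(m);k[o[1]:o[3],o[0]:o[2]]=1;m*=k
    M=cv2.moments(m,True);uv=(M["m10"]/M["m00"],M["m01"]/M["m00"]); 
    print(n,uv,"on z=.15",onplane(n,[uv],[0,0,1],[0,0,.150]),"cap-mid px if upright at pan",proj(n,[[.4086,-.2178,.150]]))
t,s=cv2.imread("pics/top11.png")[235:325,390:480],cv2.imread("pics/scene11.png")[300:410,335:445]
cv2.imwrite("pics/chk.png",np.hstack([cv2.resize(t,(400,400)),cv2.resize(s,(400,400))]))
E
```

```text
t 25.98 tcp [0.5238 0.2521 0.4818] F [-0.8  0.  -0.5] gap 0.0636
shift cm [-0.02  0.09  8.18] tool axes [[-1.0, -0.016, -0.0], [-0.016, 1.0, 0.0], [0.0, 0.0, -1.0]]
scene (399.41237113402065, 318.3848797250859) on z=.15 [[ 0.40953031 -0.21878206  0.15      ]] cap-mid px if upright at pan [[398.64383346 318.38175857]]
top (447.0, 277.18118466898954) on z=.15 [[ 0.40753585 -0.21974746  0.15      ]] cap-mid px if upright at pan [[445.96669249 276.61973283]]
```

View pics/w11.png

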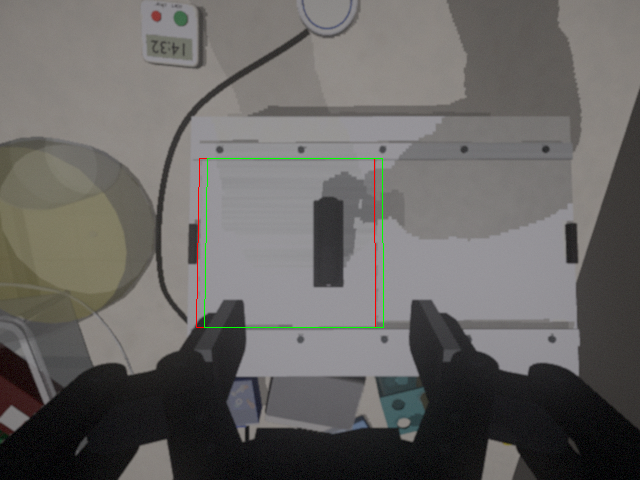

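View pics/chk.png

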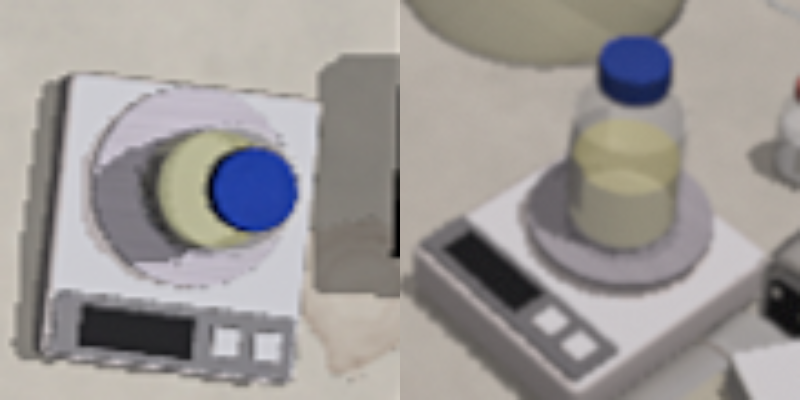

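View pics/scene11.png

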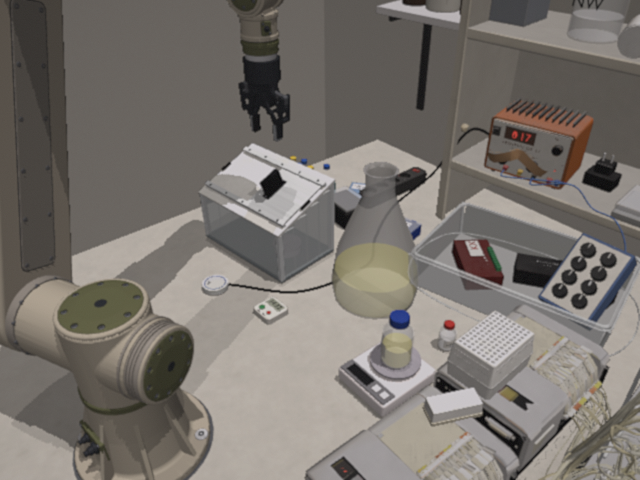

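```bash
python3 - <<'E'
from h import *
im=eyes.read_camera("wrist")[140:340,180:420]
g=cv2.createCLAHE(4,(4,4)).apply(cv2.cvtColor(im,6)); cv2.imwrite("pics/w12.png",cv2.resize(g,None,fx=3,fy=3,interpolation=cv2.INTER_CUBIC))
E
```

```text
(no output)
```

View pics/w12.png

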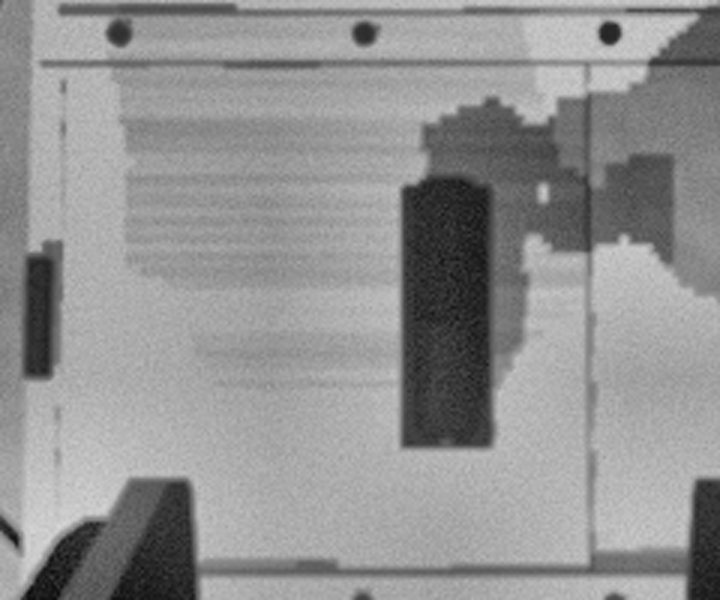

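The plate's edges are at u≈200.7 and 376, on the fully-shut outline, and the plate butts against the end stop. Handing in.

```bash
python3 -c "
from workcell import env
print(env.hand_in())"
```

```text
the job is handed in; nothing more can be done
None
```

I slid the shutter open to its stop, lifted the bottle out by its cap and carried it round the near side of the flask. I set it down on the pan, slid the shutter shut to its stop and withdrew. The job was handed in at about 26 s of the 72 s allowed; no verdict was reported.

**Bottle:** It stands on the pan looking upright in both views. Its cap is within about 2 mm of the pan's axis in the scene and top cameras. I felt the set-down as a light contact, about 5.5 N on the wrist.

**Shutter:** It is shut against its stop. The stop pushed back with about 7 N, the travel between stops measured 136 mm, and the plate edges match the fully-shut outline.

**Bystanders:** The small bottle, dish and timer look unmoved in the scene view; I did not measure them. The arm was clear of everything at hand-in.

**What disagreed or failed:**
- My first chamber estimate was about 1.5–2 mm too low in y. The wrist view and the open stop both showed it, and I corrected for it.
- The first move call was refused for missing keys, and nothing moved.

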